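Lock the rover's wheel with the sprung-loop pin

ROBOT

A 6-joint arm with a two-finger parallel gripper is mounted at the origin on the work surface. World frame = base frame: x ahead of the robot, y to its left, z up, the work surface at z = 0. Lengths are in m, angles in rad, forces in N, time in s.
With the tool pointing down it reaches from about 0.3 to 0.775 m from the base axis. Payload 14.6 kg.
Tool frame: the origin (TCP) lies on the centre line of the jaws, within the pads' length; the fingertips stand 19 mm ahead of it and the grasp point (between the pads) is the TCP (ctrl.tip_reach is the distance from the TCP to the fingertips, in m); x points along the fingers, y is the direction in which the jaws open and shut, and the axes are right-handed (so a half turn about x gives the same grasp; the last joint's range is limited). The gripper opens to 94 mm and grips with 3 to 60 N. Pads are 16 mm wide; open, the fingers measure 119 mm over their backs; the gripper's body (75 mm by 177 mm) begins 78 mm behind the grasp point.
Start: joints at [-1.341, 0.3, 1.521, -0, 1.321, -0.067], TCP at [0.161, -0.526, 0.224] pointing down, gripper open.
Joint ranges: [-3.03, 3.03], [-0.79, 2.21], [0.23, 2.52], [-1.04, 4.18], [0, 3.07], [-2.55, 2.55]. Speed limits (rad/s): [2.22, 2.22, 2.57, 3.14, 3.14, 3.14].

INTERFACE

Orientations are given as [roll, pitch, yaw] about the fixed x, y, z axes, in that order (R = Rz(yaw) Ry(pitch) Rx(roll)).
In Python, from station import ctrl, optics, models gives the robot as it stands. The module is installed in compiled form; this text tells all that it offers.
- The arm moves only by the tool arm_command, never from a script. Its argument "deltas" is a list of rows, each an object with "translation": the shift along the tool's x, y, z in units of 25 mm (1.0 is 25 mm), a list of three; "turn": the turn, a rotation vector about the tool's x, y, z in units of 5 degrees (1.0 is 5 degrees), a list of three. In form: [{"translation": [x, y, z], "turn": [rx, ry, rz]}, ...]. A call has 1 to 12 rows; each row is the pose to reach, as a shift and turn from the pose commanded when the call began, along the tool's axes at that moment; what a row does not reach only later rows make up. A row lasts 1/12 s, in which the tool goes at most 41.7 mm and 7.16 degrees, less where a joint would pass 70% of its speed; a pose out of reach is approached as far as the arm can. A call with a gripper value outside its range is refused whole. "gripper" is the finger opening in mm, from 0 to 94, set as the call begins (left out, the last holds). The fingers move at their own pace and stop on an object; "force" is the grip in N (left out, the last holds). Time passes only in rows, so rows that repeat a pose let the fingers close. It gives the time, the measured TCP pose, the force and the opening at its end, in the units of the state.
- ctrl.get_obs(): the state, without advancing time (a new reading comes with each control period).
- optics.camera(name): name is "scene" or "top"; returns the picture (480x640x3 uint8, red, green, blue); there is no depth.
- optics.get_calibration(name): a dict with "K" (3x3 intrinsics, pixels), "origin" and "orientation" of the camera in the world. Camera axes: x right, y down, z forward; pixel columns grow to the right and rows downward; lengths in m; the calibration is good to about 2 mm. A picture is of the moment at which its call begins. get_calibration takes no time and is no camera call.
- ctrl.hand_in(): hands the job in, once; it reports no verdict.
Trained networks look in the newest picture that a camera, given by its name, has taken for a name from the list of things; names that differ only in an ending like _2 or _b are one class to them, and where a whole thing is asked for, a point or a joint stands for the part that bears it (a point fixed in the world has none). Each returns a list of dicts, best first, with "score" (0 to 1); they miss things now and then, are a little off and sometimes report something else, mostly with a low value. They report only what shows in the picture. A call takes as long as a camera call.
- models.look_for(target, camera): "box" ([left, top, right, bottom] in pixels, round what is visible of it).
- models.cut_out(target, camera): "pixels" (480x640 bool, what is visible of it) and "box" ([left, top, right, bottom] in pixels, round what is visible of it).
- models.mark_of(target, camera): "at" ([column, row] in pixels: a listed point, or the origin of a listed thing).
The state is a dict: "time_s": time; "qpos": joint angles; "joint_vel": joint speeds; "tau": joint torques, N m; "ee_pos": TCP position; "eef_rot": TCP orientation; "force": force on the tool from outside, world axes, zero at the start; "moment": the same for the moment, N m; "grip_width": finger opening in m.
Only numpy, scipy, OpenCV 4.12 (cv2) and the standard library are available. Lean on these libraries where they do the work, as an engineer would, in place of code of your own. Each camera call takes 0.05 s, during which the arm holds its last target.

TASK

The near wheel of the classroom rover must be secured on its axle: take the wire-lock pin out of the wooden rack, push it down through the cross hole near the axle's end until its collar sits fully home, then swing its sprung loop down over the axle end until it snaps behind the lip, and let go. The hole has to be found by feel because the axle has end play; work gently, never forcing the pin or leaning on the rover, and leave the spare wheel, jar and screwdriver where they are.

Things in the scene. Friction and masses are not known exactly. Their poses are not given: they have to be found in the camera images.
- pin: Wire-lock pin, 75 g with its loop. Origin: centre of its collar's underside; z up along the pin, x towards the loop's side. Below it a steel shank, 8 mm in diameter, 34 mm long, the last 1.5 mm tapering to a blunt 6 mm tip. Above it a round collar 18 mm in diameter, 8 mm high.
- pin_grip (a point): Centre of the pin's blue square grip, 20 mm above the pin's origin: 16 x 16 mm, 24 mm tall (8 to 32 mm above the pin's origin). Pinch it across the pin's y, finger tips 3 mm or more above the collar so that they clear the loop.
- loop (a joint): Swing of the loop about its hinge (rad). 0 = open, level, a weak spring returns it there; grows as the cross bar goes down; stop at 1.3. It stretches on a 2 N/mm spring: riding over the axle's lip (from about 0.9, snapping over at about 1.17) takes 3.5 mm of stretch, up to some 10 N on the tab. Snapped, it rests between 1.2 and 1.3; otherwise it springs back open.
- bow_bar (a point): Middle of the cross bar (wire 4 mm thick) at the loop's free end, 29 mm from the hinge. The hinge axis lies along the pin's y, 4 mm above the pin's origin. The steel loop is 38 mm wide in y (30 mm clear inside).
- tab_tip (a point): Centre of the rounded free edge (6 mm thick) of the red thumb tab (18 mm wide, 28 mm long) on the cross bar. Loop open: 36 mm out (pin x), 31 mm above the pin's origin. Pressed straight down from above it moves out to 41 mm and ends 36 mm out, 23 mm below the pin's origin, with the loop at its stop (1.3).
- cross_hole (a point): Fixed point on the rover: nominal centre of the cross hole's mouth, on the axle's flat top, 80 mm above the table; x outward along the axle, z up. The axle has end play: the true hole lies up to 7 mm to either side along x, and stays there. It is upright, 9 mm in diameter, through a steel bar 20 mm wide (y) and 20 mm thick (z).
- axle_end (a point): Nominal centre of the axle's outer end (17 mm beyond the hole, on the axle's middle line 70 mm above the table; same end play and axes as cross_hole). The axle ends in a round lip 28 mm in diameter, 11 to 17 mm from the hole's centre, with a cone-shaped nose.
- rover: Teaching rover on a service stand, fixed. Origin on the table below cross_hole, same axes. Chassis and other wheels lie towards -x and -y, up to 255 and 185 mm off, no higher than 130 mm. The near wheel (104 mm in diameter, yellow, black tyre) has its face 34 mm behind cross_hole; a bush 28 mm in diameter fills the gap up to 11 mm from the hole.
- rack: Wooden pin rack, 60 (x) x 90 (y) x 44 mm high, fixed. Origin: centre of the underside. The pin stands in its middle hole (10.5 mm wide, right through), collar on the rack's top, loop level, pointing away from the robot or sideways; the two holes 30 mm to either side are empty.
- spare_wheel: Spare wheel lying flat, 104 mm in diameter, 32 mm high; origin at the centre of the underside. Leave alone.
- jar: Amber jar with a white cap, 60 mm in diameter, 85 mm high; origin at the centre of the underside. Leave alone.
- driver: Screwdriver with a green handle, lying on the table. Leave alone.

How it is judged:
By the outcome, as a careful person would: the job done as asked, in the order asked, and still so for the second after the job is handed in, with the robot touching nothing.
It also fails if it takes over 61 s, if anything falls off the work surface, if the arm or the gripper's body presses on something with over 40 N, if the wrist force passes 120 N, or if a joint passes its speed limit or range.

## Working session

There is one attempt and no reset: what is moved stays moved. The work goes in short steps, Python scripts to look and compute and a tool call to move; the robot and the scene stay as the last step left them, time stands still between calls to the robot, and variables do not carry over. Pictures are saved under pics/ and viewed, and the job is handed in when it is done.

Besides the shell and the picture viewer there is one more tool, called after "Emit:" as a command line: name --argument value ..., lists and objects as JSON in quotes. arm_command: Moves the arm, as the interface text tells. Its arguments: {"type":"object","properties":{"deltas":{"type":"array"},"gripper":{"type":"number"},"force":{"type":"number"}},"required":["deltas"]}

```bash
mkdir -p pics
python3 - <<'E'
from station import ctrl, optics, models
import cv2
for n in ("scene","top"):
    im=optics.camera(n); cv2.imwrite(f"pics/{n}0.png",im[:,:,::-1])
    c=optics.get_calibration(n); print(n,c)
    for t in ("pin","pin_grip","bow_bar","tab_tip","cross_hole","axle_end","rover","rack","spare_wheel","jar","driver"):
        r=models.mark_of(t,n); print(t,[( [round(float(v)) for v in q["at"]],round(q["score"],2)) for q in r[:2]])
print(ctrl.get_obs(), ctrl.tip_reach)
E
```

```text
scene {'K': array([[516.29457748,   0.        , 320.43031004],
       [  0.        , 516.29457748, 240.8845159 ],
       [  0.        ,   0.        ,   1.        ]]), 'origin': array([ 0.93390635, -0.49667705,  0.69321597]), 'orientation': array([-2.45615882,  0.01139426,  0.73815662])}
pin [([220, 246], 0.71)]
pin_grip [([216, 240], 0.8), ([220, 248], 0.23)]
bow_bar [([230, 258], 0.5)]
tab_tip [([227, 250], 0.65)]
cross_hole [([358, 154], 0.86)]
axle_end [([462, 257], 0.73), ([350, 162], 0.64)]
rover [([219, 248], 0.32)]
rack [([222, 265], 0.64)]
spare_wheel [([466, 254], 0.8)]
jar []
driver [([344, 330], 0.79)]
top {'K': array([[513.69010931,   0.        , 324.19956292],
       [  0.        , 513.69010931, 234.58476201],
       [  0.        ,   0.        ,   1.        ]]), 'origin': array([ 0.49364784, -0.12216606,  0.88199792]), 'orientation': array([-3.03308573, -0.03139446, -1.57749071])}
pin [([375, 316], 0.62)]
pin_grip [([375, 314], 0.56)]
bow_bar [([371, 295], 0.43)]
tab_tip [([376, 292], 0.49)]
cross_hole [([186, 286], 0.9)]
axle_end [([196, 287], 0.95)]
rover [([200, 282], 0.92)]
rack [([369, 314], 0.78)]
spare_wheel [([204, 147], 0.75)]
jar [([462, 181], 0.81)]
driver [([346, 177], 0.96)]
{'time_s': 1.2, 'qpos': array([-1.34059172e+00,  2.99919067e-01,  1.52099511e+00, -4.99894112e-06,
        1.32072063e+00, -6.65637628e-02]), 'joint_vel': array([ 0.00171511,  0.00068178, -0.0001028 ,  0.00010234,  0.0008268 ,
        0.00035717]), 'tau': array([-3.68601919e-03, -5.31672621e+01, -3.52923954e+01,  7.06857559e-02,
        2.12944346e-02, -9.02997698e-06]), 'ee_pos': array([ 0.16084939, -0.52594039,  0.22443719]), 'eef_rot': array([-1.52294465,  1.5707539 ,  1.91541761]), 'force': array([-0.14982767,  0.60566333, -0.26691074]), 'moment': array([0.02736329, 0.03931505, 0.0400375 ]), 'grip_width': 0.09387986817263673} 0.019
```

View pics/scene0.png

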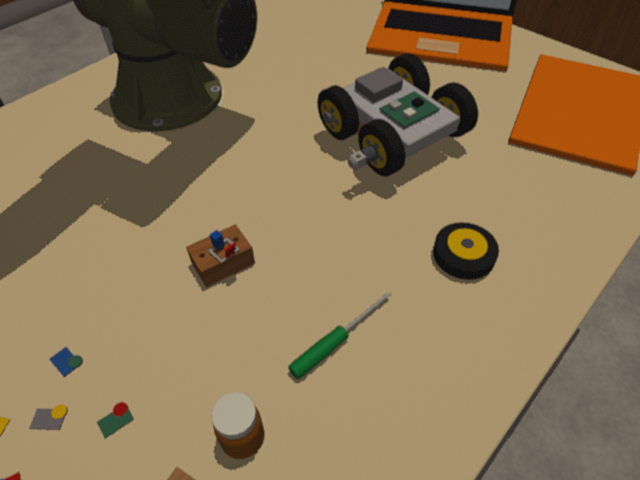

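View pics/top0.png

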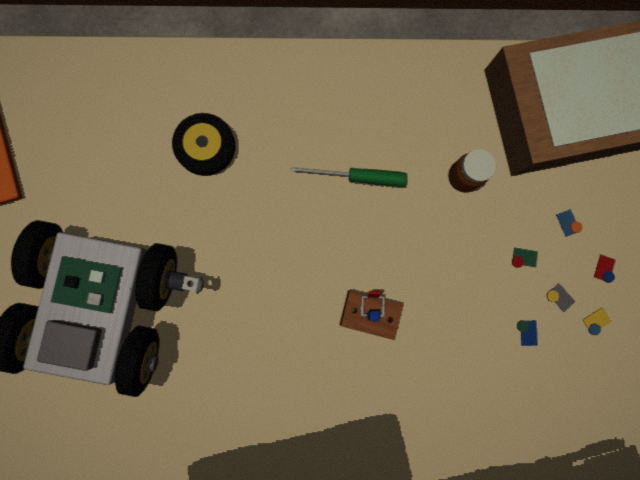

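```bash
cat > h.py <<'E'
import numpy as np, cv2
from scipy.spatial.transform import Rotation as Ro
from station import ctrl, optics, models
# orientation assumed rpy like the tool
def cal(n):
    c=optics.get_calibration(n); return c["K"],c["origin"],Ro.from_euler("xyz",c["orientation"]).as_matrix()
def ray(n,p):
    K,o,R=cal(n); d=R@np.linalg.inv(K)@np.array([p[0],p[1],1.]); return o,d/np.linalg.norm(d)
def atz(n,p,z):
    o,d=ray(n,p); return o+d*(z-o[2])/d[2]
def proj(n,X):
    K,o,R=cal(n); q=K@R.T@(np.asarray(X)-o); return q[:2]/q[2]
def tri(ps,pt):
    A=[];b=[]
    for n,p in (("scene",ps),("top",pt)):
        o,d=ray(n,p); P=np.eye(3)-np.outer(d,d); A.append(P); b.append(P@o)
    A_=sum(A); x=np.linalg.solve(A_,sum(b))
    return x,[np.linalg.norm(a@x-c) for a,c in zip(A,b)]
def toolrel(target_pos, target_R=None, state=None):
    pass
E
python3 - <<'E'
from h import *
for nm,s,t,z in [("pin",(220,246),(375,316),.044),("pin_grip",(216,240),(375,314),.064),("bow",(230,258),(371,295),.048),("tab",(227,250),(376,292),.075),("hole",(358,154),(186,286),.08),("axend",(350,162),(196,287),.07),("spare",(466,254),(204,147),0)]:
    x,e=tri(s,t); print(nm,x.round(4),np.round(e,4),"S",atz("scene",s,z).round(4),"T",atz("top",t,z).round(4))
for nm,t in (("jar",(462,181)),("rack",(369,314)),("rover",(200,282)),("driver",(346,177))): print(nm,atz("top",t,0.0).round(3))
E
```

```text
pin [ 0.4543 -0.2275  0.0436] [0.0038 0.0038] S [ 0.4573 -0.2249  0.044 ] T [ 0.452  -0.2305  0.044 ]
pin_grip [ 0.4559 -0.2284  0.0613] [0.0001 0.0001] S [ 0.4579 -0.2296  0.064 ] T [ 0.4561 -0.228   0.064 ]
bow [ 0.4847 -0.2266  0.0378] [0.0017 0.0017] S [ 0.4906 -0.232   0.048 ] T [ 0.4858 -0.2241  0.048 ]
tab [ 0.4895 -0.2312  0.0669] [0.0018 0.0018] S [ 0.4941 -0.2359  0.075 ] T [ 0.4907 -0.2287  0.075 ]
hole [0.5021 0.0675 0.0733] [0.0002 0.0002] S [0.5069 0.0615 0.08  ] T [0.5019 0.0657 0.08  ]
axend [0.4991 0.0526 0.0629] [0.0019 0.0019] S [0.5029 0.0448 0.07  ] T [0.5003 0.0525 0.07  ]
spare [ 0.7472  0.0611 -0.0038] [0.0024 0.0024] S [0.7497 0.0602 0.    ] T [0.7442 0.0586 0.    ]
jar [ 0.684 -0.394  0.   ]
rack [ 0.453 -0.226  0.   ]
rover [0.509 0.061 0.   ]
driver [ 0.691 -0.189  0.   ]
```

The scene view shows the rack with the pin near (220,246) and the axle end near (355,158). In the top view they are at (373,314) and (190,285), with the axle pointing right towards -y. I'll zoom in for finer positions and angles.

Run:
```python
from h import *
a=cv2.imread("pics/top0.png"); s=cv2.imread("pics/scene0.png")
def crop(im,x,y,w,h,f): return cv2.resize(im[y:y+h,x:x+w],None,fx=f,fy=f,interpolation=cv2.INTER_CUBIC)
c=np.vstack([np.hstack([crop(a,130,255,95,65,4),crop(a,330,275,95,65,4)]),np.hstack([crop(s,315,125,95,65,4),crop(s,175,215,95,65,4)])])
cv2.imwrite("pics/crops0.png",c)
for n in("top","scene"):
  for t in ("rack","rover","loop","pin"):
    r=models.cut_out(t,n)
    for q in r[:1]:
      m=q["pixels"].astype(np.uint8); k=cv2.findContours(m,0,2)[0]; k=max(k,key=cv2.contourArea)
      print(n,t,round(q["score"],2),np.round(q["box"]),cv2.minAreaRect(k))
```

```text
top rack 0.58 [338. 292. 405. 339.] ((371.2392578125, 314.58648681640625), (57.83504104614258, 37.4971923828125), 14.676392555236816)
top rover 0.95 [  0. 220. 205. 396.] ((99.67716979980469, 310.6112060546875), (194.22740173339844, 155.8087921142578), 10.738897323608398)
top pin 0.58 [364. 294. 382. 321.] ((372.5, 305.5), (29.0, 23.0), 90.0)
scene rack 0.61 [188. 225. 253. 287.] ((221.30001831054688, 254.10000610351562), (45.16857147216797, 60.37383270263672), 63.43495178222656)
scene rover 0.69 [316.  50. 479. 174.] ((397.89166259765625, 108.96817016601562), (107.74174499511719, 146.84799194335938), 61.38954162597656)
scene loop 0.59 [210. 238. 240. 262.] ((223.92001342773438, 249.55999755859375), (18.0, 25.60000228881836), 53.13010025024414)
scene pin 0.57 [210. 228. 241. 262.] ((220.4526824951172, 245.96620178222656), (32.549339294433594, 23.36577606201172), 35.53767776489258)
```

View pics/crops0.png

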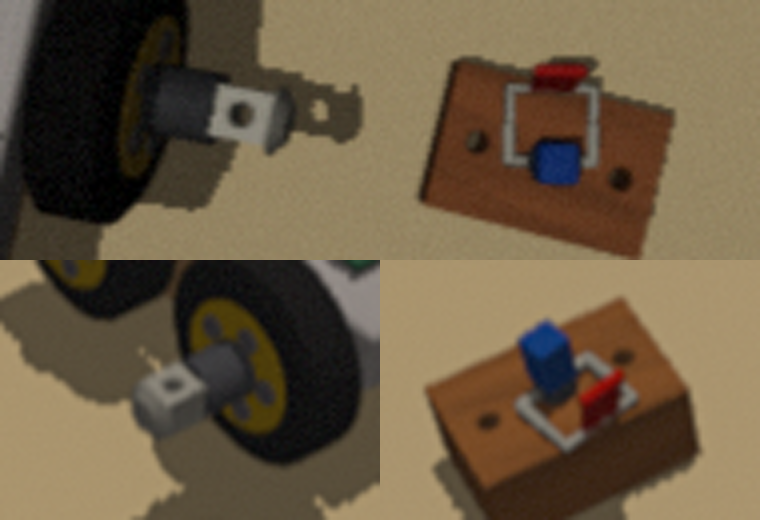

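Run:
```python
from h import *
a=cv2.imread("pics/top0.png"); s=cv2.imread("pics/scene0.png")
def crop(im,x,y,w,h,f):
    c=cv2.resize(im[y:y+h,x:x+w],None,fx=f,fy=f,interpolation=cv2.INTER_LINEAR)
    for i in range(0,w,5): cv2.putText(c,str(x+i),(i*f,8),0,.3,(255,255,255),1); cv2.line(c,(i*f,0),(i*f,c.shape[0]),(120,120,120),1)
    for i in range(0,h,5): cv2.putText(c,str(y+i),(0,i*f+8),0,.3,(255,255,255),1); cv2.line(c,(0,i*f),(c.shape[1],i*f),(120,120,120),1)
    return c
cv2.imwrite("pics/z1.png",np.hstack([crop(a,337,285,70,58,10)]))
cv2.imwrite("pics/z2.png",np.hstack([crop(a,150,262,66,58,11)]))
cv2.imwrite("pics/z3.png",np.hstack([crop(s,340,140,50,40,14)]))
```

```text
(no output)
```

View pics/z1.png

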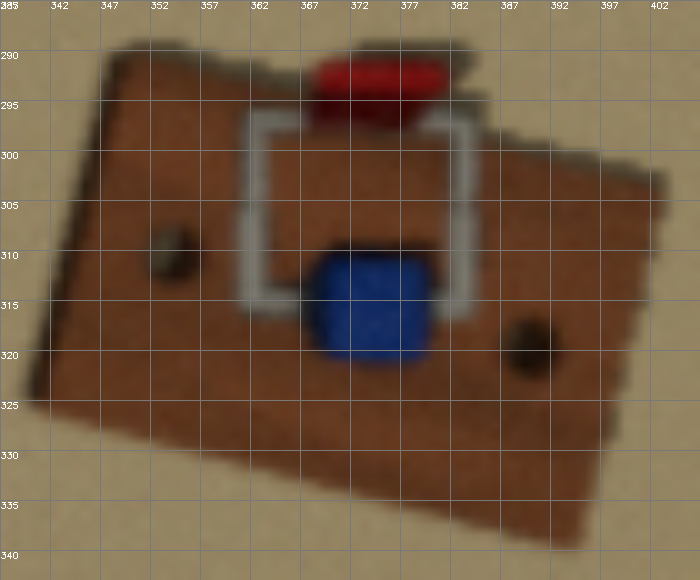

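View pics/z2.png

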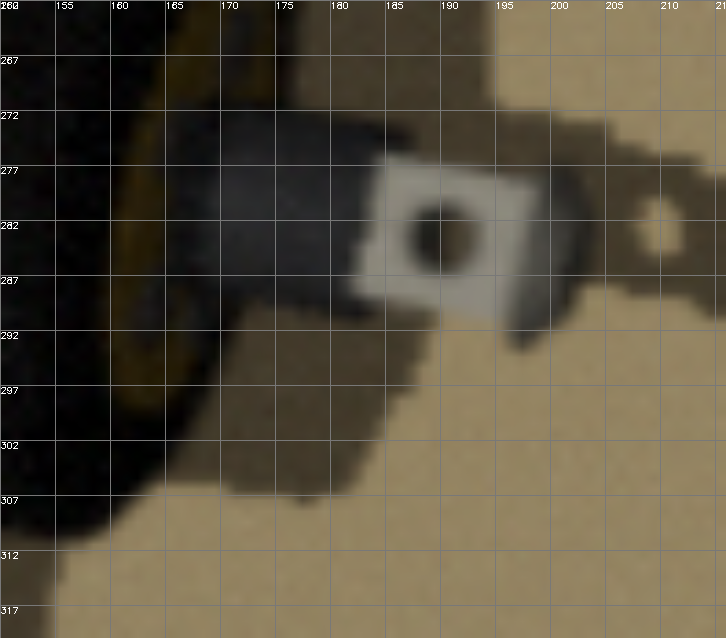

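View pics/z3.png

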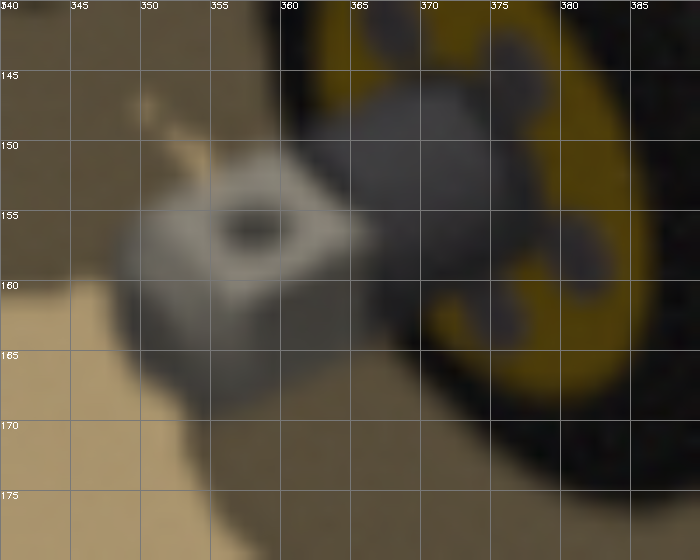

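```bash
cat >> h.py <<'E'
def fitpin():
    from scipy.optimize import least_squares
    # top image clicks, (pin coords) -> pixel
    cl=[((-0.0-.002,.019,.004),(360.4,316.5)),((-.002,-.019,.004),(384.5,316.7)),((.031,.019,.004),(361.3,296)),((.031,-.019,.004),(384.7,295.8)),
        ((0,0,.032),(374.3,315.7))]
    def f(p):
        c,s=np.cos(p[2]),np.sin(p[2]); r=[]
        for X,u in cl:
            W=np.array([p[0]+c*X[0]-s*X[1],p[1]+s*X[0]+c*X[1],.044+X[2]])
            r.append(proj("top",W)-np.array(u)+.5)
        return np.concatenate(r)
    q=least_squares(f,[.45,-.228,0]); return q.x,q.fun
E
python3 - <<'E'
from h import *
p,f=fitpin(); print("pin",p.round(4),np.degrees(p[2]),f.round(2))
pt=np.array([190.1,283.8])-.5; ps=np.array([358.4,156.2])-.5
x,e=tri(ps,pt); print("hole",x,e, atz("top",pt,.08),atz("scene",ps,.08))
A=[np.array(q)/11+[149.5,261.5] for q in ((384,155),(352,297),(538,180),(510,320))]
W=[atz("top",q,.08) for q in A]; print(np.round(W,4))
for a,b in ((0,1),(2,3)):
    d=W[b]-W[a]; print("axle dir from edge", np.degrees(np.arctan2(d[1],d[0])) , np.linalg.norm(d))
for a,b in ((0,2),(1,3)):
    d=W[b]-W[a]; print("axle dir", np.degrees(np.arctan2(d[1],d[0])), np.linalg.norm(d))
# rack
R=[np.array(q)/10+[336.5,284.5] for q in ((116,52),(665,175),(30,405),(578,550))]
R=[atz("top",q,.044) for q in R]; print("rack",np.round(R,4), np.mean(R,0))
E
```

```text
pin [ 0.4542 -0.2252 -0.0272] -1.5596192580370338 [ 0.35 -0.26 -0.24 -0.   -0.29 -0.39 -0.28  0.29  0.45  0.36]
hole [0.50632853 0.06162353 0.07553998] [np.float64(0.000413324942237726), np.float64(0.0004133249422378702)] [0.50597735 0.06029849 0.08      ] [0.50964648 0.0579482  0.08      ]
[[0.5179 0.0685 0.08  ]
 [0.4981 0.0725 0.08  ]
 [0.5143 0.047  0.08  ]
 [0.4947 0.0505 0.08  ]]
axle dir from edge 168.5874259433106 0.02020359108693869
axle dir from edge 169.80878862077427 0.01983932212288527
axle dir -99.55810992959195 0.021841320617513312
axle dir -98.64535426059852 0.022278738818916576
rack [[ 0.4946 -0.1874  0.044 ]
 [ 0.4741 -0.2766  0.044 ]
 [ 0.4381 -0.1728  0.044 ]
 [ 0.4142 -0.2611  0.044 ]] [ 0.45524051 -0.22445031  0.044     ]
```

```bash
cat >> h.py <<'E'
def down(yaw_y):
    "tool x down, tool y horizontal at yaw_y"
    x=np.array([0,0,-1.]); y=np.array([np.cos(yaw_y),np.sin(yaw_y),0]); return np.column_stack([x,y,np.cross(x,y)])
def state():
    o=ctrl.get_obs(); return o,np.array(o["ee_pos"]),Ro.from_euler("xyz",o["eef_rot"]).as_matrix()
def delta(pos,R=None):
    o,p,R0=state()
    if R is None: R=R0
    t=R0.T@(np.asarray(pos)-p)/.025; w=Ro.from_matrix(R0.T@R).as_rotvec(degrees=True)/5
    print("t",o["time_s"],"trans",t.round(3),"turn",w.round(3),"rows",np.linalg.norm(t)*25/41.7,np.linalg.norm(w)*5/7.16)
E
python3 - <<'E'
from h import *
o,p,R=state(); print(R.round(3), o["time_s"])
delta([.4547,-.2248,.16],down(np.radians(88.4)))
delta([.4547,-.2248,.16],down(np.radians(-91.6)))
E
```

```text
[[-0.     0.292 -0.956]
 [ 0.    -0.956 -0.292]
 [-1.    -0.     0.   ]] 1.6
t 1.6 trans [  2.578  -8.081 -14.764] turn [-32.279  -0.      0.   ] rows 10.207998721095514 22.541182582778504
t 1.6 trans [  2.578  -8.081 -14.764] turn [3.721 0.    0.   ] rows 10.207998721095514 2.5984822352150836
```

Emit:
arm_command --deltas '[{"translation": [0, -1, -1.5], "turn": [-1.4, 0, 0]}, {"translation": [0, -2, -3], "turn": [-2.8, 0, 0]}, {"translation": [0, -3, -4.5], "turn": [-4.2, 0, 0]}, {"translation": [0, -4, -6], "turn": [-5.6, 0, 0]}, {"translation": [0, -5, -7.5], "turn": [-7, 0, 0]}, {"translation": [0, -6, -9], "turn": [-8.4, 0, 0]}, {"translation": [0, -7, -10.5], "turn": [-9.8, 0, 0]}, {"translation": [0, -8, -12], "turn": [-11.2, 0, 0]}, {"translation": [0.5, -8.08, -13.5], "turn": [-12.6, 0, 0]}, {"translation": [1, -8.08, -14.76], "turn": [-14, 0, 0]}, {"translation": [1, -8.08, -14.76], "turn": [-15.4, 0, 0]}, {"translation": [1, -8.08, -14.76], "turn": [-16.8, 0, 0]}]' --gripper 60

```text
time_s: 2.6
ee_pos: [0.4565, -0.2229, 0.198]
eef_rot: [-2.436, 1.569, 2.478]
force: [0.1, 0.4, 0.0]
grip_width: 0.0601
```

Run:
```python
from h import *
o,p,R=state(); print(o["qpos"].round(3))
delta([.4547,-.2248,.16],down(np.radians(88.4)))
```

```text
[-0.526  0.232  1.671  0.     1.241 -0.728]
t 2.6 trans [ 1.52  -0.084  0.062] turn [-1.5372e+01 -2.3000e-02  1.0000e-03] rows 0.9136803924414437 10.734939755232762
```

Emit:
arm_command --deltas '[{"translation": [0.2, -0.05, 0.03], "turn": [-1.4, 0, 0]}, {"translation": [0.4, -0.08, 0.06], "turn": [-2.8, 0, 0]}, {"translation": [0.6, -0.08, 0.06], "turn": [-4.2, 0, 0]}, {"translation": [0.8, -0.08, 0.06], "turn": [-5.6, 0, 0]}, {"translation": [1, -0.08, 0.06], "turn": [-7, 0, 0]}, {"translation": [1.2, -0.08, 0.06], "turn": [-8.4, 0, 0]}, {"translation": [1.3, -0.08, 0.06], "turn": [-9.8, 0, 0]}, {"translation": [1.4, -0.08, 0.06], "turn": [-11.2, 0, 0]}, {"translation": [1.5, -0.08, 0.06], "turn": [-12.6, 0, 0]}, {"translation": [1.5, -0.08, 0.06], "turn": [-14, 0, 0]}, {"translation": [1.5, -0.08, 0.06], "turn": [-15.37, 0, 0]}, {"translation": [1.5, -0.08, 0.06], "turn": [-15.37, 0, 0]}]' --gripper 50

```text
time_s: 3.6
ee_pos: [0.453, -0.2267, 0.162]
eef_rot: [-1.473, 1.571, -1.504]
force: [0.3, -0.2, -0.3]
grip_width: 0.0502
```

Run:
```python
from h import *
delta([.4547,-.2248,.076],down(np.radians(88.4)))
a=optics.camera("scene");b=optics.camera("top")
cv2.imwrite("pics/a1.png",np.hstack([cv2.resize(a[150:310,130:290],None,fx=2.5,fy=2.5)[:,:,::-1],cv2.resize(b[230:390,290:450],None,fx=2.5,fy=2.5)[:,:,::-1]]))
```

```text
t 3.6 trans [3.438 0.079 0.067] turn [-0.042  0.     0.   ] rows 2.0621461692465095 0.02954695977456801
```

View pics/a1.png

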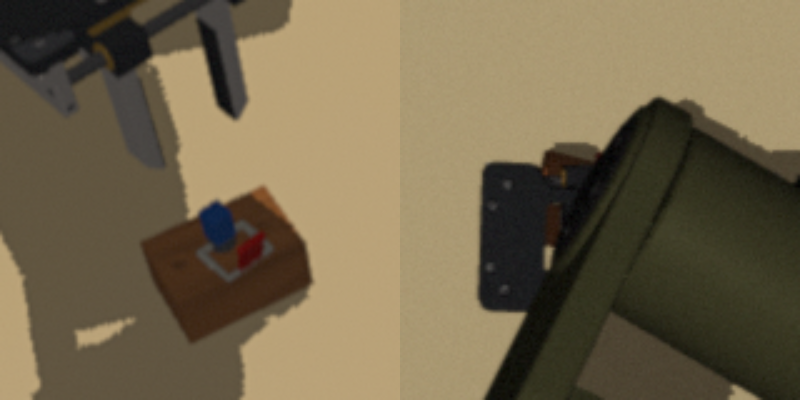

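Emit:
arm_command --deltas '[{"translation": [0.8, 0.04, 0.03], "turn": [0, 0, 0]}, {"translation": [1.6, 0.08, 0.067], "turn": [0, 0, 0]}, {"translation": [2.4, 0.08, 0.067], "turn": [0, 0, 0]}, {"translation": [2.9, 0.08, 0.067], "turn": [0, 0, 0]}, {"translation": [3.2, 0.08, 0.067], "turn": [0, 0, 0]}, {"translation": [3.44, 0.08, 0.067], "turn": [0, 0, 0]}, {"translation": [3.44, 0.08, 0.067], "turn": [0, 0, 0]}, {"translation": [3.44, 0.08, 0.067], "turn": [0, 0, 0]}]' --gripper 40

```text
time_s: 4.37
ee_pos: [0.4549, -0.2249, 0.0764]
eef_rot: [-0.444, 1.57, -0.482]
force: [0.1, 0.5, 0.4]
grip_width: 0.04
```

Run:
```python
from h import *
o,p,R=state(); print(p,o["force"],o["grip_width"])
a=optics.camera("scene")
cv2.imwrite("pics/a2.png",cv2.resize(a[190:300,150:290],None,fx=5,fy=5,interpolation=2)[:,:,::-1])
```

```text
[ 0.45491981 -0.22490296  0.07639688] [0.08822313 0.52695852 0.43699994] 0.03998897892455731
```

View pics/a2.png

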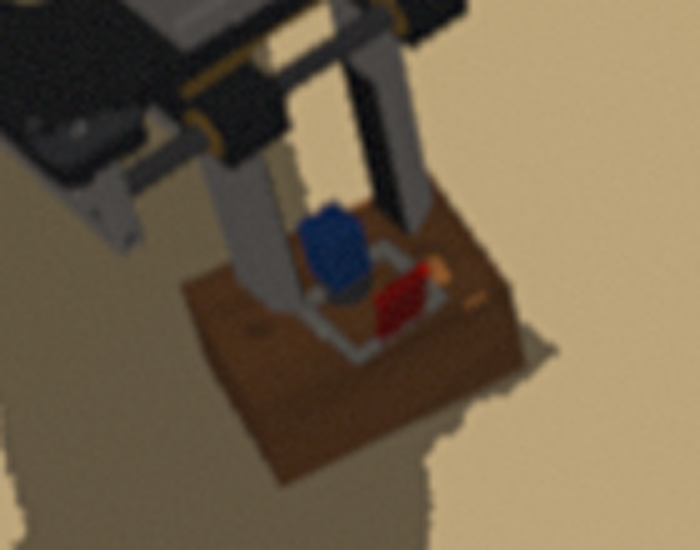

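The jaws straddle the blue grip (crop 335,245) and their tips stay above the loop wires, so I'm closing them.

Emit:
arm_command --deltas '[{"translation": [0, 0, 0], "turn": [0, 0, 0]}, {"translation": [0, 0, 0], "turn": [0, 0, 0]}, {"translation": [0, 0, 0], "turn": [0, 0, 0]}, {"translation": [0, 0, 0], "turn": [0, 0, 0]}, {"translation": [0, 0, 0], "turn": [0, 0, 0]}, {"translation": [0, 0, 0], "turn": [0, 0, 0]}]' --gripper 10 --force 20

```text
time_s: 4.92
ee_pos: [0.4548, -0.2248, 0.0762]
eef_rot: [-0.588, 1.57, -0.626]
force: [0.1, -0.2, 2.9]
grip_width: 0.0155
```

Run:
```python
from h import *
o,p,R=state(); print(p,o["force"],o["moment"],o["grip_width"],R.round(4))
a=optics.camera("scene")
cv2.imwrite("pics/a3.png",cv2.resize(a[190:300,150:290],None,fx=5,fy=5,interpolation=2)[:,:,::-1])
```

```text
[ 0.45480609 -0.22482271  0.07617494] [ 0.12375448 -0.20891223  2.85921276] [ 0.10459094 -0.01776732  0.0180725 ] 0.015451611399854993 [[ 3.000e-04  3.740e-02  9.993e-01]
 [-2.000e-04  9.993e-01 -3.740e-02]
 [-1.000e+00 -2.000e-04  3.000e-04]]
```

View pics/a3.png

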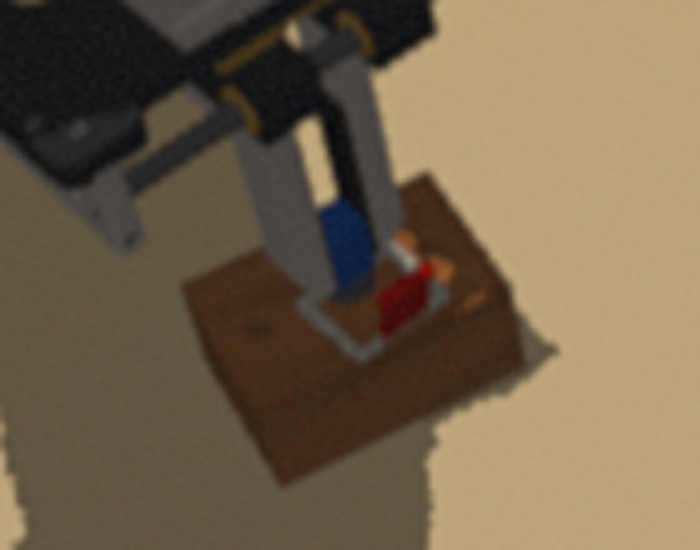

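Emit:
arm_command --deltas '[{"translation": [-0.1, 0, 0], "turn": [0, 0, 0]}, {"translation": [-0.4, 0, 0], "turn": [0, 0, 0]}, {"translation": [-0.9, 0, 0], "turn": [0, 0, 0]}, {"translation": [-1.5, 0, 0], "turn": [0, 0, 0]}, {"translation": [-2.2, 0, 0], "turn": [0, 0, 0]}, {"translation": [-2.9, 0, 0], "turn": [0, 0, 0]}, {"translation": [-3.4, 0, 0], "turn": [0, 0, 0]}, {"translation": [-3.6, 0, 0], "turn": [0, 0, 0]}, {"translation": [-3.6, 0, 0], "turn": [0, 0, 0]}]'

```text
time_s: 5.72
ee_pos: [0.455, -0.2249, 0.1672]
eef_rot: [-0.489, 1.569, -0.526]
force: [-0.1, 0.7, -0.8]
grip_width: 0.0161
```

Run:
```python
from h import *
o,p,R=state(); print(p,o["force"],o["moment"],o["grip_width"])
delta([.5075,.0592-.06,.170],down(np.radians(-10)))
a=optics.camera("scene")
cv2.imwrite("pics/a4.png",cv2.resize(a[170:280,150:290],None,fx=5,fy=5,interpolation=2)[:,:,::-1])
```

```text
[ 0.45503618 -0.22494356  0.16719157] [-0.05839614  0.65070595 -0.84630347] [ 0.11011587 -0.14932856  0.00325215] 0.01606481866910445
t 5.7167 trans [-0.118  9.038  1.762] turn [ 1.9572e+01  2.4000e-02 -9.0000e-03] rows 5.520833429168363 13.667445576065802
```

View pics/a4.png

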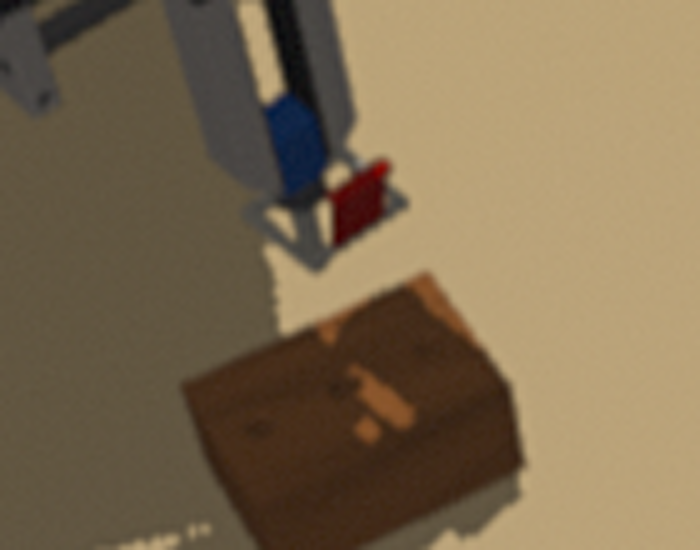

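The pin is out of the rack and hangs straight in the fingers. I'm carrying it to 60 mm short of the axle and turning it on the way.

Emit:
arm_command --deltas '[{"translation": [-0.1, 0.6, 0.1], "turn": [1.4, 0, 0]}, {"translation": [-0.1, 1.3, 0.2], "turn": [2.8, 0, 0]}, {"translation": [-0.1, 2, 0.4], "turn": [4.2, 0, 0]}, {"translation": [-0.1, 2.8, 0.6], "turn": [5.6, 0, 0]}, {"translation": [-0.1, 3.6, 0.8], "turn": [7, 0, 0]}, {"translation": [-0.1, 4.4, 1], "turn": [8.4, 0, 0]}, {"translation": [-0.1, 5.2, 1.2], "turn": [9.8, 0, 0]}, {"translation": [-0.1, 6, 1.3], "turn": [11.2, 0, 0]}, {"translation": [-0.1, 6.8, 1.4], "turn": [12.6, 0, 0]}, {"translation": [-0.1, 7.6, 1.5], "turn": [14, 0, 0]}, {"translation": [-0.1, 8.3, 1.6], "turn": [15.4, 0, 0]}, {"translation": [-0.1, 9, 1.76], "turn": [16.8, 0, 0]}]'

```text
time_s: 6.77
ee_pos: [0.5066, -0.0005, 0.1674]
eef_rot: [-1.716, 1.569, 3.057]
force: [0.5, -0.3, -0.5]
grip_width: 0.016
```

Emit:
arm_command --deltas '[{"translation": [0, 0, 0], "turn": [1.4, 0, 0]}, {"translation": [0, 0, 0], "turn": [2.77, 0, 0]}, {"translation": [0, 0, 0], "turn": [2.77, 0, 0]}, {"translation": [0, 0, 0], "turn": [2.77, 0, 0]}]'

```text
time_s: 7.1
ee_pos: [0.5068, -0.0016, 0.1677]
eef_rot: [-1.494, 1.569, 3.048]
force: [-1.5, -0.3, -0.7]
grip_width: 0.0158
```

Run:
```python
from h import *
o,p,R=state(); print(p,o["force"],o["moment"],o["grip_width"],R.round(3),o["qpos"].round(2))
a=optics.camera("scene");b=optics.camera("top")
cv2.imwrite("pics/a5.png",np.hstack([cv2.resize(a[80:240,270:430],None,fx=2.5,fy=2.5)[:,:,::-1],cv2.resize(b[200:360,150:310],None,fx=2.5,fy=2.5)[:,:,::-1]]))
delta([.5075,.0592,.170],down(np.radians(-10)))
```

```text
[ 0.50677098 -0.00157479  0.16765131] [-1.50840616 -0.28574666 -0.71871871] [-0.09040355 -0.04831031  0.00144136] 0.01582571120620256 [[-0.001  0.985 -0.17 ]
 [ 0.    -0.17  -0.985]
 [-1.    -0.001  0.   ]] [-0.08  0.26  1.71  0.    1.17  0.1 ]
t 7.2 trans [-0.08  -0.391 -2.407] turn [0.042 0.001 0.009] rows 1.4625964787341936 0.030010774577666183
```

View pics/a5.png

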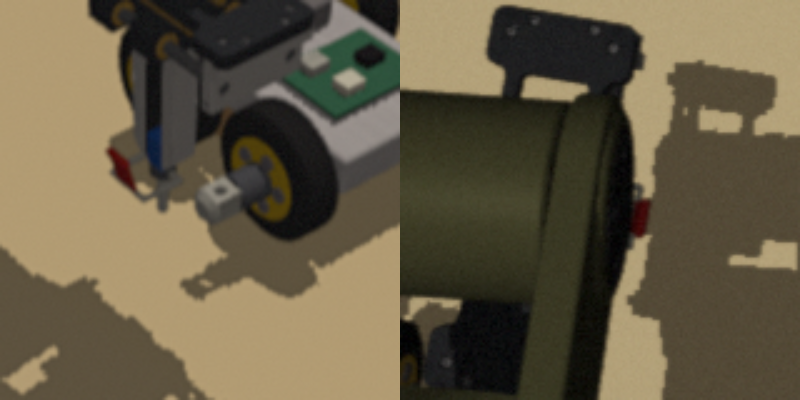

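Run:
```python
from h import *
a=optics.camera("scene")[:,:,::-1]
x,y,w,h,f=310,130,60,45,13
c=cv2.resize(a[y:y+h,x:x+w],None,fx=f,fy=f,interpolation=2)
for i in range(0,w,5): cv2.putText(c,str(x+i),(i*f,8),0,.3,(255,255,255),1); cv2.line(c,(i*f,0),(i*f,6),(120,120,120),1)
for i in range(0,h,5): cv2.putText(c,str(y+i),(0,i*f+8),0,.3,(255,255,255),1)
cv2.imwrite("pics/a6.png",c)
```

```text
(no output)
```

View pics/a6.png

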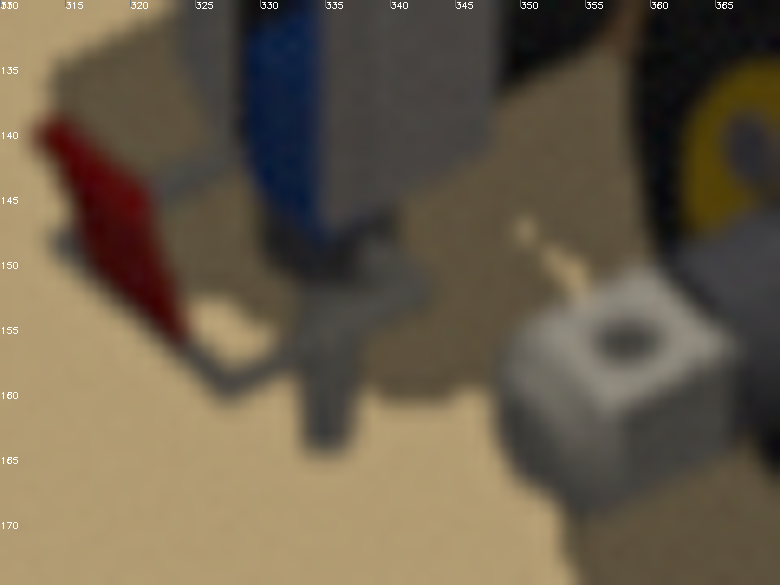

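Run:
```python
from h import *
o,p,R=state(); zt=p[2]-.0662
print("exp tip px (on tool axis)",proj("scene",[p[0],p[1],zt]), "exp rim bottom", proj("scene",[p[0]+.002,p[1]-.002,zt]))
T=atz("scene",(334.5,162.8),zt); H=atz("scene",(357.7,155.7),.08)
print("tip seen",T,"tcp",p,"hole seen",H,"hole-tip",(H-T).round(4), "hole corr",(H-T+p).round(4))
ax=np.array([np.cos(np.radians(-100)),np.sin(np.radians(-100))]); print("tip-tcp along pin x,y",(T-p)[:2]@ax,(T-p)[:2]@[-ax[1],ax[0]])
```

```text
exp tip px (on tool axis) [334.63214164 162.8432827 ] exp rim bottom [334.74069612 163.98098059]
tip seen [ 0.50673486 -0.00183914  0.10194363] tcp [ 0.50697266 -0.0017721   0.16814363] hole seen [0.50938163 0.05771346 0.08      ] hole-tip [ 0.0026  0.0596 -0.0219] hole corr [0.5096 0.0578 0.1462]
tip-tcp along pin x,y 0.0001073153045697626 -0.0002225503333641576
```

Run:
```python
from h import *
delta([.5088,.0583,.168],down(np.radians(-10)))
```

```text
t 7.25 trans [ 0.006 -0.338 -2.38 ] turn [0.033 0.001 0.006] rows 1.4412483439725374 0.023543618149172968
```

Emit:
arm_command --deltas '[{"translation": [0, -0.1, -0.5], "turn": [0, 0, 0]}, {"translation": [0, -0.2, -1.1], "turn": [0, 0, 0]}, {"translation": [0, -0.34, -1.8], "turn": [0, 0, 0]}, {"translation": [0, -0.34, -2.38], "turn": [0, 0, 0]}, {"translation": [0.2, -0.34, -2.38], "turn": [0, 0, 0]}, {"translation": [0.5, -0.34, -2.38], "turn": [0, 0, 0]}, {"translation": [0.64, -0.34, -2.38], "turn": [0, 0, 0]}, {"translation": [0.64, -0.34, -2.38], "turn": [0, 0, 0]}, {"translation": [0.64, -0.34, -2.38], "turn": [0, 0, 0]}]'

```text
time_s: 8.0
ee_pos: [0.5089, 0.0578, 0.1521]
eef_rot: [-1.286, 1.57, -3.032]
force: [-0.6, 0.4, -0.9]
grip_width: 0.0156
```

```bash
cat >> h.py <<'E'
def zoom(cam,x,y,w,h,f,fn):
    a=optics.camera(cam)[:,:,::-1]
    c=cv2.resize(a[y:y+h,x:x+w],None,fx=f,fy=f,interpolation=2)
    for i in range(0,w,5): cv2.putText(c,str(x+i),(i*f,8),0,.3,(255,255,255),1)
    for i in range(0,h,5): cv2.putText(c,str(y+i),(0,i*f+8),0,.3,(255,255,255),1)
    cv2.imwrite(fn,c)
E
python3 - <<'E'
from h import *
o,p,R=state(); print(p,o["force"],R.round(4))
zoom("scene",325,125,60,45,13,"pics/a7.png")
print(proj("scene",[p[0],p[1],p[2]-.0662])+.5)
E
```

```text
[0.50890296 0.05781775 0.1520842 ] [-0.62512764  0.42952049 -0.88450633] [[-8.000e-04  9.847e-01 -1.740e-01]
 [-1.000e-04 -1.740e-01 -9.847e-01]
 [-1.000e+00 -7.000e-04  2.000e-04]]
[358.17700839 153.5110441 ]
```

View pics/a7.png

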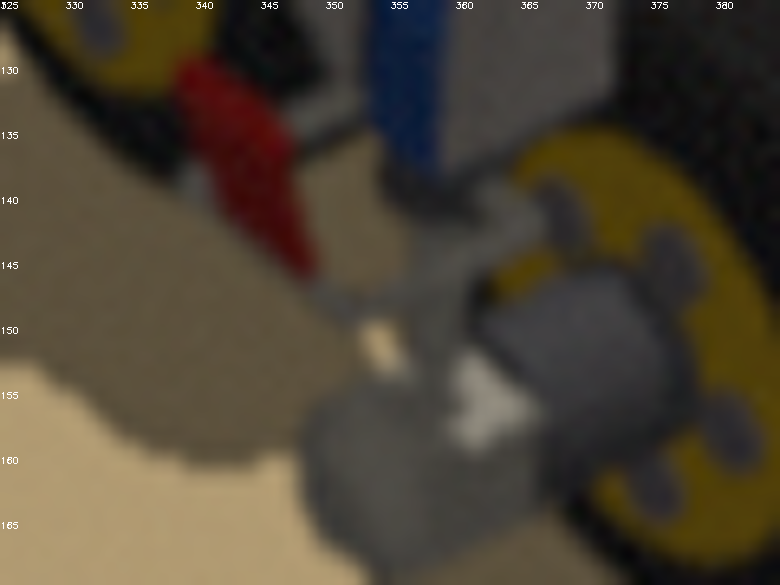

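Emit:
arm_command --deltas '[{"translation": [0.08, 0, 0], "turn": [0, 0, 0]}, {"translation": [0.16, 0, 0], "turn": [0, 0, 0]}, {"translation": [0.2, 0, 0], "turn": [0, 0, 0]}, {"translation": [0.24, 0, 0], "turn": [0, 0, 0]}, {"translation": [0.24, 0, 0], "turn": [0, 0, 0]}]'

```text
time_s: 8.47
ee_pos: [0.509, 0.0585, 0.1462]
eef_rot: [-1.515, 1.571, 3.023]
force: [0.3, -0.1, -1.4]
grip_width: 0.0158
```

Emit:
arm_command --deltas '[{"translation": [0.02, 0, 0], "turn": [0, 0, 0]}, {"translation": [0.02, 0, 0], "turn": [0, 0, 0]}]'

```text
time_s: 8.63
ee_pos: [0.5091, 0.0585, 0.146]
eef_rot: [1.857, 1.571, 0.112]
force: [0.3, -0.3, 0.9]
grip_width: 0.0154
```

Emit:
arm_command --deltas '[{"translation": [0.02, 0, 0], "turn": [0, 0, 0]}, {"translation": [0.02, 0, 0], "turn": [0, 0, 0]}]'

```text
time_s: 8.8
ee_pos: [0.509, 0.0585, 0.1454]
eef_rot: [-1.891, 1.571, 2.647]
force: [-1.9, 1.7, -0.0]
grip_width: 0.0156
```

Emit:
arm_command --deltas '[{"translation": [0.02, 0, 0], "turn": [0, 0, 0]}, {"translation": [0.02, 0, 0], "turn": [0, 0, 0]}]'

```text
time_s: 8.97
ee_pos: [0.5089, 0.0586, 0.1448]
eef_rot: [-1.676, 1.57, 2.862]
force: [-0.7, -0.1, 0.1]
grip_width: 0.0156
```

Emit:
arm_command --deltas '[{"translation": [0.02, 0, 0], "turn": [0, 0, 0]}, {"translation": [0.02, 0, 0], "turn": [0, 0, 0]}]'

```text
time_s: 9.13
ee_pos: [0.5089, 0.0585, 0.1443]
eef_rot: [-1.68, 1.57, 2.858]
force: [-2.4, 2.1, -0.6]
grip_width: 0.0159
```

Emit:
arm_command --deltas '[{"translation": [0.02, 0, 0], "turn": [0, 0, 0]}, {"translation": [0.02, 0, 0], "turn": [0, 0, 0]}]'

```text
time_s: 9.3
ee_pos: [0.5089, 0.0585, 0.1438]
eef_rot: [-1.612, 1.57, 2.926]
force: [-2.2, 0.6, -0.3]
grip_width: 0.0161
```

The tip is below the flat with no vertical force and only a slight sideways one, so it's in the hole. I'll ease the pin toward that force.

Emit:
arm_command --deltas '[{"translation": [0, -0.02, -0.01], "turn": [0, 0, 0]}, {"translation": [0, -0.02, -0.01], "turn": [0, 0, 0]}]'

```text
time_s: 9.47
ee_pos: [0.5087, 0.0588, 0.1439]
eef_rot: [1.25, 1.57, -0.495]
force: [-1.3, 0.6, -2.0]
grip_width: 0.0162
```

Emit:
arm_command --deltas '[{"translation": [0.03, 0, 0], "turn": [0, 0, 0]}, {"translation": [0.03, 0, 0], "turn": [0, 0, 0]}]'

```text
time_s: 9.63
ee_pos: [0.5087, 0.0588, 0.1431]
eef_rot: [1.384, 1.571, -0.362]
force: [-0.7, 0.3, -1.8]
grip_width: 0.0156
```

Emit:
arm_command --deltas '[{"translation": [0.03, 0, 0], "turn": [0, 0, 0]}, {"translation": [0.06, 0, 0], "turn": [0, 0, 0]}, {"translation": [0.06, 0, 0], "turn": [0, 0, 0]}]'

```text
time_s: 9.88
ee_pos: [0.5086, 0.0588, 0.1415]
eef_rot: [-0.956, 1.571, -2.701]
force: [-0.0, -0.5, -1.5]
grip_width: 0.0161
```

Emit:
arm_command --deltas '[{"translation": [0.03, 0, 0], "turn": [0, 0, 0]}, {"translation": [0.06, 0, 0], "turn": [0, 0, 0]}, {"translation": [0.06, 0, 0], "turn": [0, 0, 0]}]'

```text
time_s: 10.13
ee_pos: [0.5086, 0.0588, 0.14]
eef_rot: [-0.986, 1.571, -2.731]
force: [0.3, -0.5, -0.5]
grip_width: 0.0154
```

Emit:
arm_command --deltas '[{"translation": [0.04, 0, 0], "turn": [0, 0, 0]}, {"translation": [0.08, 0, 0], "turn": [0, 0, 0]}, {"translation": [0.12, 0, 0], "turn": [0, 0, 0]}, {"translation": [0.12, 0, 0], "turn": [0, 0, 0]}]'

```text
time_s: 10.47
ee_pos: [0.5085, 0.0588, 0.1369]
eef_rot: [-1.185, 1.571, -2.93]
force: [-0.6, -0.3, -0.0]
grip_width: 0.0159
```

Run:
```python
from h import *
o,p,R=state(); print(p,o["force"],R.round(4))
zoom("scene",325,125,60,45,13,"pics/a8.png")
```

```text
[0.50853768 0.05882199 0.1369497 ] [-0.60547061 -0.32690338 -0.0074354 ] [[-2.000e-04  9.848e-01 -1.735e-01]
 [-1.000e-04 -1.735e-01 -9.848e-01]
 [-1.000e+00 -2.000e-04  1.000e-04]]
```

View pics/a8.png

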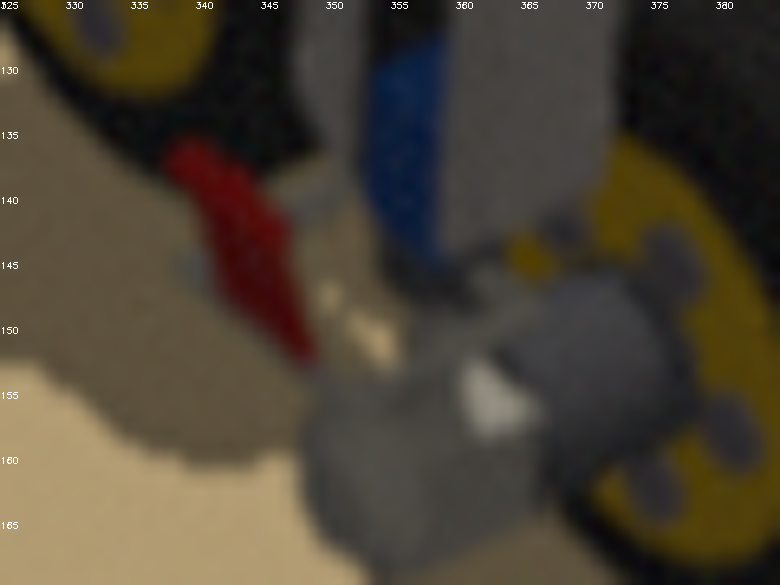

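The shank is clearly going in: the collar is lower relative to the bush, and there's no force. Continuing down.

Emit:
arm_command --deltas '[{"translation": [0.05, 0, 0], "turn": [0, 0, 0]}, {"translation": [0.11, 0, 0], "turn": [0, 0, 0]}, {"translation": [0.17, 0, 0], "turn": [0, 0, 0]}, {"translation": [0.22, 0, 0], "turn": [0, 0, 0]}, {"translation": [0.22, 0, 0], "turn": [0, 0, 0]}]'

```text
time_s: 10.93
ee_pos: [0.5085, 0.0588, 0.1314]
eef_rot: [-1.32, 1.57, -3.066]
force: [-0.7, -0.1, -1.0]
grip_width: 0.0163
```

Emit:
arm_command --deltas '[{"translation": [0.05, 0, 0], "turn": [0, 0, 0]}, {"translation": [0.11, 0, 0], "turn": [0, 0, 0]}, {"translation": [0.17, 0, 0], "turn": [0, 0, 0]}, {"translation": [0.22, 0, 0], "turn": [0, 0, 0]}, {"translation": [0.22, 0, 0], "turn": [0, 0, 0]}]'

```text
time_s: 11.35
ee_pos: [0.5085, 0.0588, 0.1259]
eef_rot: [-1.391, 1.57, -3.137]
force: [-0.3, 0.5, -0.7]
grip_width: 0.0163
```

Emit:
arm_command --deltas '[{"translation": [0.05, 0, 0], "turn": [0, 0, 0]}, {"translation": [0.11, 0, 0], "turn": [0, 0, 0]}, {"translation": [0.17, 0, 0], "turn": [0, 0, 0]}, {"translation": [0.22, 0, 0], "turn": [0, 0, 0]}, {"translation": [0.22, 0, 0], "turn": [0, 0, 0]}]'

```text
time_s: 11.77
ee_pos: [0.5085, 0.0588, 0.1204]
eef_rot: [-1.509, 1.57, 3.029]
force: [-0.9, 1.9, -1.9]
grip_width: 0.0157
```

Emit:
arm_command --deltas '[{"translation": [0.05, 0, 0], "turn": [0, 0, 0]}, {"translation": [0.11, 0, 0], "turn": [0, 0, 0]}, {"translation": [0.17, 0, 0], "turn": [0, 0, 0]}, {"translation": [0.22, 0, 0], "turn": [0, 0, 0]}, {"translation": [0.22, 0, 0], "turn": [0, 0, 0]}]'

```text
time_s: 12.18
ee_pos: [0.5085, 0.0589, 0.1149]
eef_rot: [-1.569, 1.57, 2.969]
force: [-1.8, 2.4, -2.4]
grip_width: 0.0159
```

Emit:
arm_command --deltas '[{"translation": [0.02, -0.01, -0.01], "turn": [0, 0, 0]}, {"translation": [0.04, -0.01, -0.01], "turn": [0, 0, 0]}, {"translation": [0.04, -0.01, -0.01], "turn": [0, 0, 0]}]'

```text
time_s: 12.43
ee_pos: [0.5085, 0.059, 0.1142]
eef_rot: [1.174, 1.571, -0.571]
force: [-0.3, 1.0, -1.5]
grip_width: 0.0157
```

Emit:
arm_command --deltas '[{"translation": [0.02, 0, 0], "turn": [0, 0, 0]}, {"translation": [0.04, 0, 0], "turn": [0, 0, 0]}, {"translation": [0.04, 0, 0], "turn": [0, 0, 0]}]'

```text
time_s: 12.68
ee_pos: [0.5085, 0.059, 0.1132]
eef_rot: [1.024, 1.571, -0.721]
force: [-0.5, 0.9, -1.2]
grip_width: 0.0161
```

Emit:
arm_command --deltas '[{"translation": [0.02, 0, 0], "turn": [0, 0, 0]}, {"translation": [0.03, 0, 0], "turn": [0, 0, 0]}, {"translation": [0.03, 0, 0], "turn": [0, 0, 0]}]'

```text
time_s: 12.93
ee_pos: [0.5084, 0.0591, 0.1124]
eef_rot: [1.131, 1.571, -0.614]
force: [0.1, 0.0, -1.3]
grip_width: 0.0156
```

Emit:
arm_command --deltas '[{"translation": [0.02, 0, 0], "turn": [0, 0, 0]}, {"translation": [0.02, 0, 0], "turn": [0, 0, 0]}]'

```text
time_s: 13.1
ee_pos: [0.5085, 0.0591, 0.1122]
eef_rot: [1.779, 1.571, 0.033]
force: [-1.1, 0.1, 1.7]
grip_width: 0.0159
```

Emit:
arm_command --deltas '[{"translation": [0.02, 0, 0], "turn": [0, 0, 0]}, {"translation": [0.02, 0, 0], "turn": [0, 0, 0]}]'

```text
time_s: 13.27
ee_pos: [0.5085, 0.0591, 0.1121]
eef_rot: [1.755, 1.57, 0.01]
force: [-3.3, 0.2, 9.0]
grip_width: 0.0154
```

Run:
```python
from h import *
o,p,R=state(); print(p,o["force"],R.round(4))
zoom("scene",325,125,60,45,13,"pics/a9.png")
```

```text
[0.50851918 0.05913919 0.11208829] [-3.2939943   0.2487859   8.97276498] [[ 5.000e-04  9.848e-01 -1.735e-01]
 [ 0.000e+00 -1.735e-01 -9.848e-01]
 [-1.000e+00  5.000e-04 -1.000e-04]]
```

View pics/a9.png

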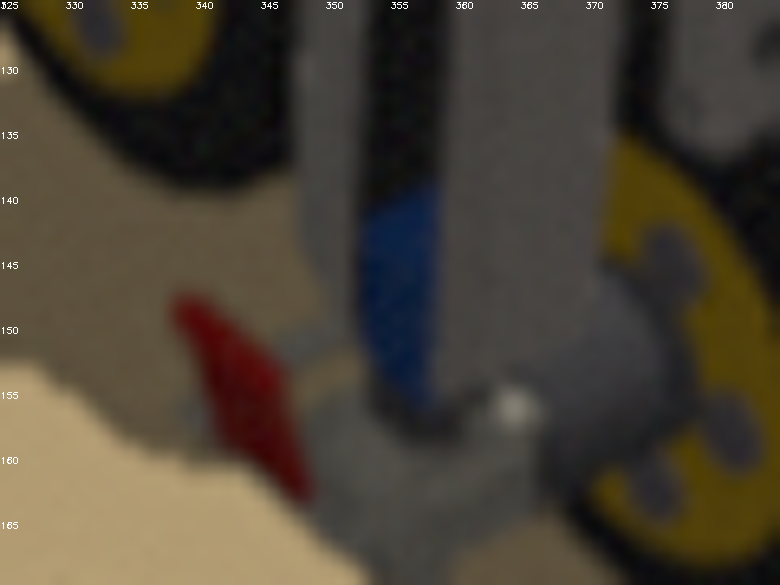

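The collar is seated: contact came at TCP z 0.112 as expected, with about 9 N. I'll ease off, open and rise.

Emit:
arm_command --deltas '[{"translation": [-0.015, 0, 0], "turn": [0, 0, 0]}, {"translation": [-0.015, 0, 0], "turn": [0, 0, 0]}]'

```text
time_s: 13.48
ee_pos: [0.5085, 0.0591, 0.1121]
eef_rot: [1.834, 1.57, 0.088]
force: [-2.9, -0.6, 5.8]
grip_width: 0.0158
```

Emit:
arm_command --deltas '[{"translation": [0, 0, 0], "turn": [0, 0, 0]}, {"translation": [0, 0, 0], "turn": [0, 0, 0]}, {"translation": [0, 0, 0], "turn": [0, 0, 0]}, {"translation": [0, 0, 0], "turn": [0, 0, 0]}, {"translation": [0, 0, 0], "turn": [0, 0, 0]}]' --gripper 32

```text
time_s: 13.9
ee_pos: [0.5084, 0.0591, 0.1117]
eef_rot: [-1.385, 1.571, -3.13]
force: [0.6, 0.4, 0.8]
grip_width: 0.0319
```

Emit:
arm_command --deltas '[{"translation": [-0.2, 0, 0], "turn": [0, 0, 0]}, {"translation": [-0.5, 0, 0], "turn": [0, 0, 0]}, {"translation": [-0.9, 0, 0], "turn": [0, 0, 0]}, {"translation": [-1.3, 0, 0], "turn": [0, 0, 0]}, {"translation": [-1.7, 0, 0], "turn": [0, 0, 0]}, {"translation": [-1.9, 0, 0], "turn": [0, 0, 0]}, {"translation": [-1.9, 0, 0], "turn": [0, 0, 0]}]'

```text
time_s: 14.48
ee_pos: [0.509, 0.0591, 0.161]
eef_rot: [1.792, 1.568, 0.047]
force: [-1.3, 0.2, 0.3]
grip_width: 0.0319
```

Run:
```python
from h import *
o,p,R=state(); print(p,o["force"],R.round(4))
zoom("scene",325,125,60,45,13,"pics/b1.png")
```

```text
[0.50896974 0.05914871 0.16098528] [-1.26015498  0.17959218  0.30576242] [[ 2.500e-03  9.848e-01 -1.736e-01]
 [ 1.000e-04 -1.736e-01 -9.848e-01]
 [-1.000e+00  2.400e-03 -5.000e-04]]
```

View pics/b1.png

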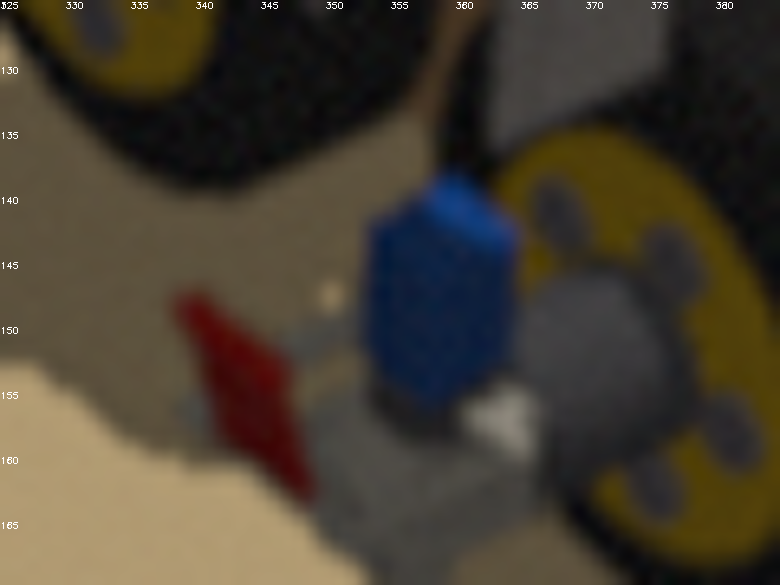

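Run:
```python
from h import *
delta([.5017,.0207,.145],down(np.radians(-10)))
```

```text
t 14.5333 trans [ 0.599 -0.007  1.562] turn [ 0.001 -0.003 -0.014] rows 1.0029935557626193 0.010102250471395114
```

Emit:
arm_command --deltas '[{"translation": [0, 0, 0.4], "turn": [0, 0, 0]}, {"translation": [0, 0, 0.8], "turn": [0, 0, 0]}, {"translation": [0, 0, 1.2], "turn": [0, 0, 0]}, {"translation": [0, 0, 1.56], "turn": [0, 0, 0]}, {"translation": [0.2, 0, 1.56], "turn": [0, 0, 0]}, {"translation": [0.4, 0, 1.56], "turn": [0, 0, 0]}, {"translation": [0.6, 0, 1.56], "turn": [0, 0, 0]}, {"translation": [0.6, 0, 1.56], "turn": [0, 0, 0]}]' --gripper 0

```text
time_s: 15.2
ee_pos: [0.5011, 0.0209, 0.1429]
eef_rot: [-1.451, 1.569, 3.087]
force: [-0.3, 1.1, -1.1]
grip_width: 0.0008
```

Run:
```python
from h import *
o,p,R=state(); print(p,o["force"],o["grip_width"])
zoom("scene",325,115,60,45,13,"pics/b2.png")
```

```text
[0.50113398 0.02093357 0.14293611] [-0.31129232  1.10197781 -1.10673127] 0.0007575336605842053
```

View pics/b2.png

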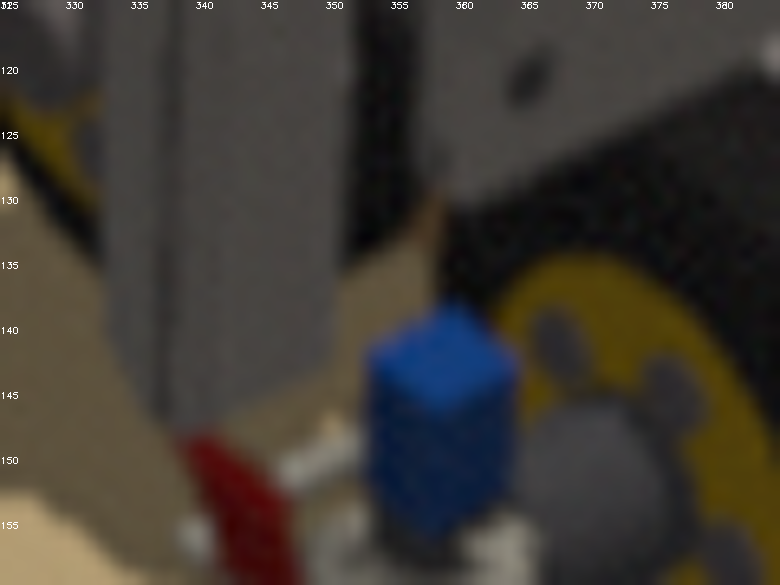

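Emit:
arm_command --deltas '[{"translation": [0.2, 0, 0], "turn": [0, 0, 0]}, {"translation": [0.4, 0, 0], "turn": [0, 0, 0]}, {"translation": [0.6, 0, 0], "turn": [0, 0, 0]}, {"translation": [0.8, 0, 0], "turn": [0, 0, 0]}, {"translation": [1, 0, 0], "turn": [0, 0, 0]}, {"translation": [1.2, 0, 0], "turn": [0, 0, 0]}, {"translation": [1.4, 0, 0], "turn": [0, 0, 0]}, {"translation": [1.6, 0, 0], "turn": [0, 0, 0]}, {"translation": [1.75, 0, 0], "turn": [0, 0, 0]}, {"translation": [1.88, 0, 0], "turn": [0, 0, 0]}, {"translation": [1.88, 0, 0], "turn": [0, 0, 0]}]'

```text
time_s: 16.17
ee_pos: [0.5014, 0.0208, 0.0967]
eef_rot: [-1.545, 1.57, 2.993]
force: [0.0, 0.3, 0.8]
grip_width: 0.0003
```

Run:
```python
from h import *
o,p,R=state(); print(p,o["force"],o["grip_width"])
zoom("scene",325,130,60,45,13,"pics/b3.png")
```

```text
[0.50139345 0.02075051 0.09665718] [0.00425709 0.30914495 0.76129448] 0.0002638498975562489
```

View pics/b3.png

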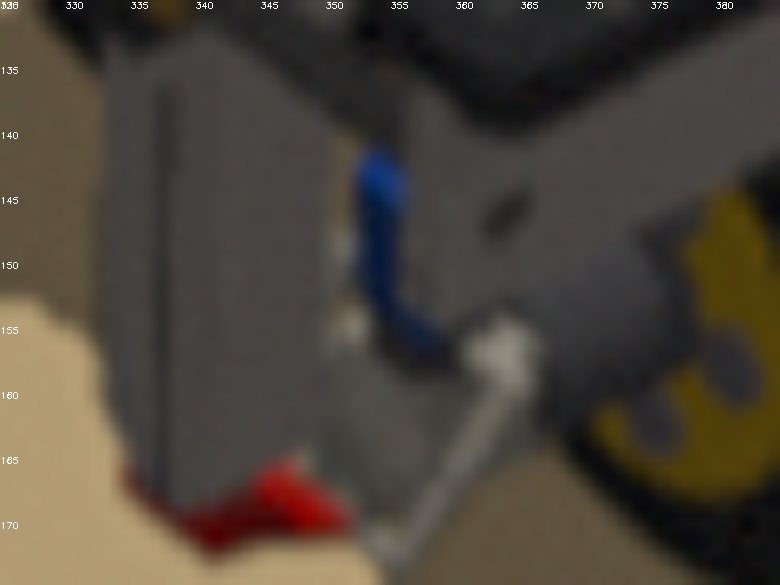

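The loop is swinging down with the tab under the fingertips. Now I'll press over the lip in small steps.

Emit:
arm_command --deltas '[{"translation": [0.08, 0, 0], "turn": [0, 0, 0]}, {"translation": [0.16, 0, 0], "turn": [0, 0, 0]}, {"translation": [0.24, 0, 0], "turn": [0, 0, 0]}, {"translation": [0.24, 0, 0], "turn": [0, 0, 0]}]'

```text
time_s: 16.55
ee_pos: [0.5016, 0.0207, 0.091]
eef_rot: [-1.881, 1.571, 2.657]
force: [-0.3, 1.7, 1.2]
grip_width: 0.0008
```

Emit:
arm_command --deltas '[{"translation": [0.08, 0, 0], "turn": [0, 0, 0]}, {"translation": [0.16, 0, 0], "turn": [0, 0, 0]}, {"translation": [0.16, 0, 0], "turn": [0, 0, 0]}]'

```text
time_s: 16.8
ee_pos: [0.5015, 0.0208, 0.087]
eef_rot: [-1.677, 1.571, 2.861]
force: [1.1, 0.2, 0.9]
grip_width: 0.0004
```

Emit:
arm_command --deltas '[{"translation": [0.08, 0, 0], "turn": [0, 0, 0]}, {"translation": [0.12, 0, 0], "turn": [0, 0, 0]}, {"translation": [0.12, 0, 0], "turn": [0, 0, 0]}]'

```text
time_s: 17.05
ee_pos: [0.5016, 0.0208, 0.0842]
eef_rot: [-2.429, 1.571, 2.109]
force: [0.1, 0.9, 1.9]
grip_width: 0.0002
```

Emit:
arm_command --deltas '[{"translation": [0.06, 0, 0], "turn": [0, 0, 0]}, {"translation": [0.08, 0, 0], "turn": [0, 0, 0]}, {"translation": [0.08, 0, 0], "turn": [0, 0, 0]}]'

```text
time_s: 17.3
ee_pos: [0.5017, 0.0208, 0.0823]
eef_rot: [2.309, 1.571, 0.564]
force: [-0.7, 1.6, 2.3]
grip_width: 0.0001
```

Run:
```python
from h import *
o,p,R=state(); print(p,o["force"],o["grip_width"])
zoom("scene",325,140,60,45,13,"pics/b4.png")
```

```text
[0.50168763 0.02075926 0.08230052] [-0.66301744  1.63532017  2.26242546] 6.291071924376704e-05
```

View pics/b4.png

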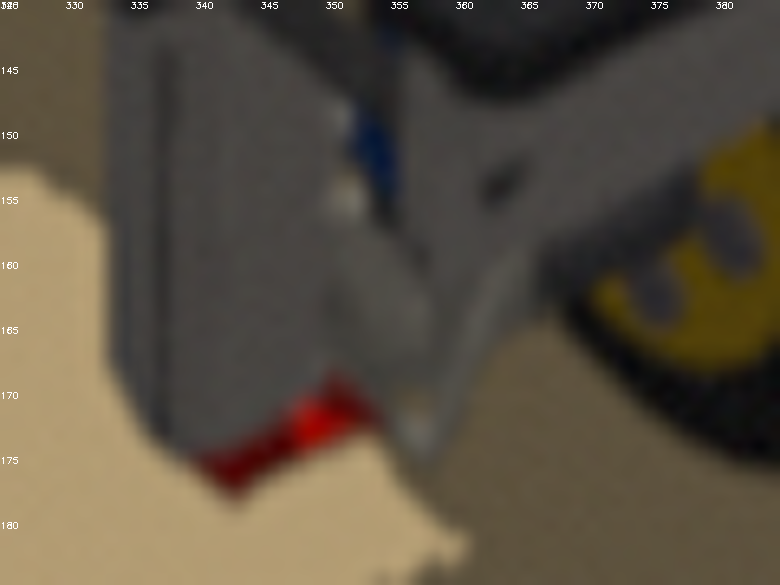

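Emit:
arm_command --deltas '[{"translation": [0.04, 0, 0], "turn": [0, 0, 0]}, {"translation": [0.04, 0, 0], "turn": [0, 0, 0]}]'

```text
time_s: 17.52
ee_pos: [0.5016, 0.0207, 0.0813]
eef_rot: [2.973, 1.571, 1.227]
force: [0.8, 2.4, 2.6]
grip_width: 0.0006
```

Emit:
arm_command --deltas '[{"translation": [0.04, 0, 0], "turn": [0, 0, 0]}, {"translation": [0.04, 0, 0], "turn": [0, 0, 0]}]'

```text
time_s: 17.68
ee_pos: [0.5016, 0.0207, 0.0802]
eef_rot: [-1.104, 1.571, -2.849]
force: [0.0, 1.5, 1.9]
grip_width: 0.0003
```

Emit:
arm_command --deltas '[{"translation": [0.04, 0, 0], "turn": [0, 0, 0]}, {"translation": [0.04, 0, 0], "turn": [0, 0, 0]}]'

```text
time_s: 17.85
ee_pos: [0.5015, 0.0207, 0.0791]
eef_rot: [-1.32, 1.57, -3.065]
force: [-0.1, 1.2, 1.5]
grip_width: 0.0004
```

Emit:
arm_command --deltas '[{"translation": [0.03, 0, 0], "turn": [0, 0, 0]}, {"translation": [0.03, 0, 0], "turn": [0, 0, 0]}]'

```text
time_s: 18.02
ee_pos: [0.5014, 0.0206, 0.0783]
eef_rot: [-1.131, 1.57, -2.876]
force: [-1.5, 0.3, 0.3]
grip_width: 0.0006
```

Run:
```python
from h import *
o,p,R=state(); print(p,o["force"],o["grip_width"])
zoom("scene",325,140,60,45,13,"pics/b5.png")
```

```text
[0.50143939 0.02059657 0.07829326] [-1.51941754  0.26927485  0.26735585] 0.0006125975556837318
```

View pics/b5.png

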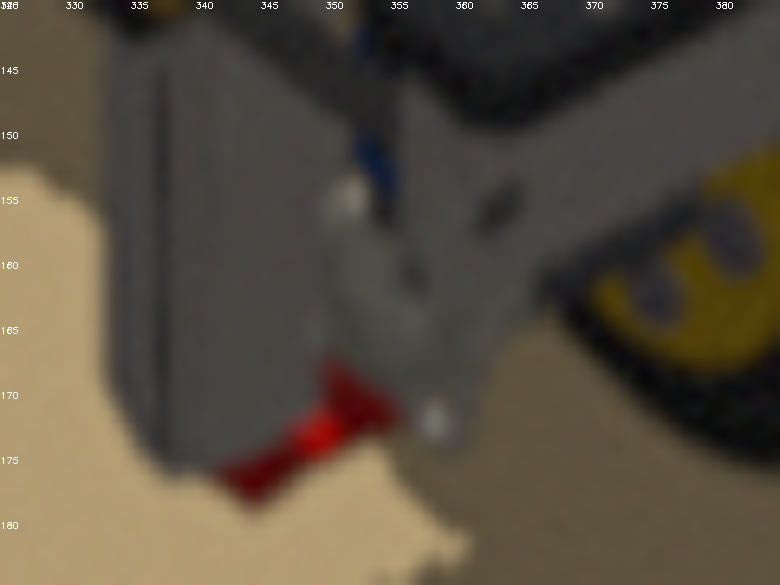

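Emit:
arm_command --deltas '[{"translation": [0.03, 0, 0], "turn": [0, 0, 0]}, {"translation": [0.03, 0, 0], "turn": [0, 0, 0]}]'

```text
time_s: 18.23
ee_pos: [0.5015, 0.0207, 0.0777]
eef_rot: [-1.265, 1.571, -3.01]
force: [0.3, 1.0, 0.6]
grip_width: 0.0007
```

Emit:
arm_command --deltas '[{"translation": [0.03, 0, 0], "turn": [0, 0, 0]}, {"translation": [0.03, 0, 0], "turn": [0, 0, 0]}]'

```text
time_s: 18.4
ee_pos: [0.5016, 0.0207, 0.077]
eef_rot: [-2.601, 1.571, 1.937]
force: [0.7, 0.4, 1.3]
grip_width: 0.0007
```

Emit:
arm_command --deltas '[{"translation": [0.03, 0, 0], "turn": [0, 0, 0]}, {"translation": [0.03, 0, 0], "turn": [0, 0, 0]}]'

```text
time_s: 18.57
ee_pos: [0.5016, 0.0207, 0.0762]
eef_rot: [-2.618, 1.571, 1.92]
force: [1.3, 0.6, 1.4]
grip_width: 0.001
```

Run:
```python
from h import *
o,p,R=state(); print(p,o["force"],o["grip_width"])
zoom("scene",325,140,60,45,13,"pics/b6.png")
```

```text
[0.50163139 0.0207373  0.07623729] [1.26490154 0.57706664 1.37755137] 0.0009848576384284312
```

View pics/b6.png

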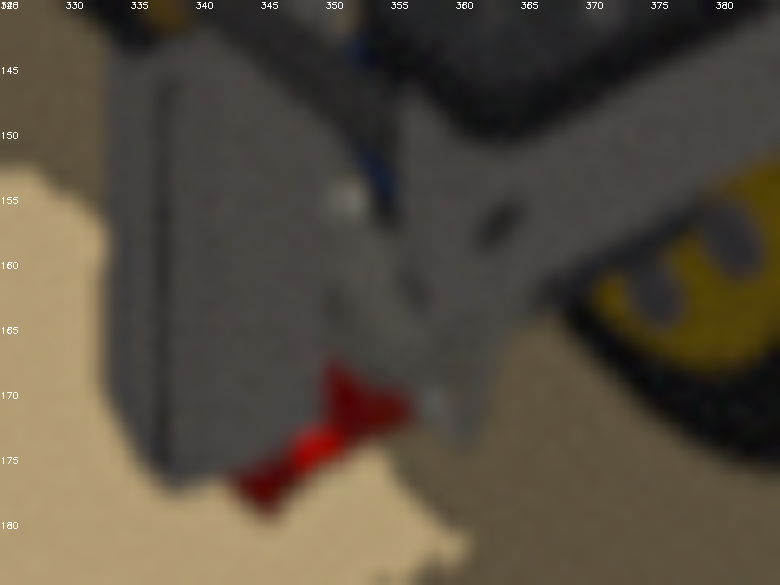

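Emit:
arm_command --deltas '[{"translation": [-0.2, 0, 0], "turn": [0, 0, 0]}, {"translation": [-0.4, 0, 0], "turn": [0, 0, 0]}, {"translation": [-0.4, 0, 0], "turn": [0, 0, 0]}]'

```text
time_s: 18.87
ee_pos: [0.5021, 0.0206, 0.0874]
eef_rot: [1.656, 1.569, -0.089]
force: [0.3, -0.3, -0.2]
grip_width: 0.0004
```

Run:
```python
from h import *
o,p,R=state(); print(p,o["force"],o["grip_width"])
zoom("scene",325,140,60,45,13,"pics/b7.png")
```

```text
[0.5020813  0.02064319 0.08744451] [ 0.33461532 -0.27676293 -0.17550951] 0.000397743078575121
```

View pics/b7.png

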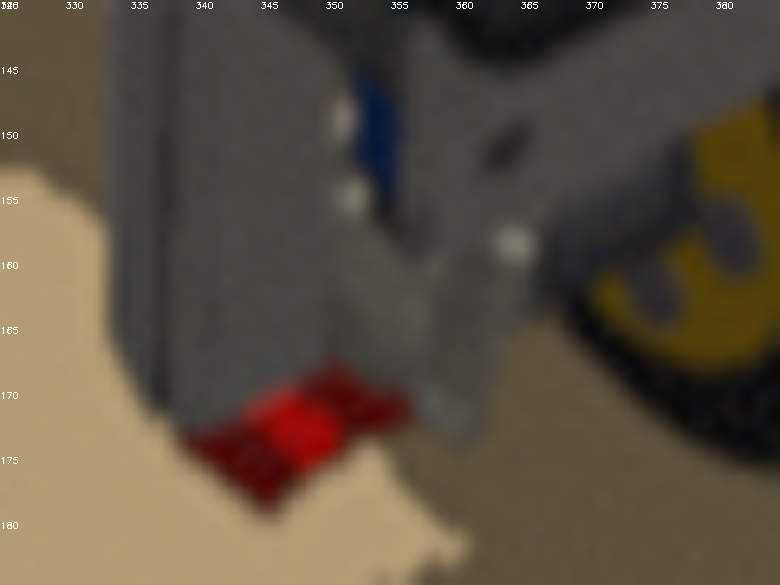

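The tab stayed down when the fingers rose, so the loop has latched. I'm retreating up and clear for a full check.

Emit:
arm_command --deltas '[{"translation": [-0.5, 0, 0], "turn": [0, 0, 0]}, {"translation": [-1.2, 0, 0], "turn": [0, 0, 0]}, {"translation": [-2, 0, 0], "turn": [0, 0, 0]}, {"translation": [-3, 0, 0], "turn": [0, 0, 0]}, {"translation": [-3.8, 0, 1], "turn": [0, 0, 0]}, {"translation": [-4, 0, 2.4], "turn": [0, 0, 0]}, {"translation": [-4, 0, 3.8], "turn": [0, 0, 0]}, {"translation": [-4, 0, 5.2], "turn": [0, 0, 0]}, {"translation": [-4, 0, 6.6], "turn": [0, 0, 0]}, {"translation": [-4, 0, 8], "turn": [0, 0, 0]}, {"translation": [-4, 0, 9], "turn": [0, 0, 0]}, {"translation": [-4, 0, 9], "turn": [0, 0, 0]}]'

```text
time_s: 19.92
ee_pos: [0.4616, -0.2045, 0.1862]
eef_rot: [-0.028, 1.57, -1.776]
force: [-0.4, 0.5, -0.1]
grip_width: 0.0007
```

Run:
```python
from h import *
o,p,R=state(); print(p,o["force"],o["time_s"])
zoom("scene",330,135,50,45,9,"pics/c1.png")
zoom("top",160,260,60,45,9,"pics/c2.png")
cv2.imwrite("pics/c3.png",cv2.vconcat([cv2.imread("pics/c1.png")]))
a=cv2.imread("pics/c1.png");b=cv2.imread("pics/c2.png"); cv2.imwrite("pics/c3.png",cv2.resize(np.hstack([a,b]),None,fx=.8,fy=.8))
# predicted pixels of tab tip & bow at 1.25
c,s=np.cos(np.radians(-100)),np.sin(np.radians(-100))
for th in (1.0,1.2,1.3):
  for nm,r in (("bow",(.029,0)),("tab",(.036,.027))):
    X=r[0]*np.cos(th)+r[1]*np.sin(th); Z=.084-r[0]*np.sin(th)+r[1]*np.cos(th)
    W=[.5085+c*X,.0591+s*X,Z]; print(th,nm,(proj("scene",W)+.5).round(1),(proj("top",W)+.5).round(1))
for n in("scene","top"):
  for t in("bow_bar","tab_tip"):
    print(n,t,[(np.round(q["at"],1),round(q["score"],2)) for q in models.mark_of(t,n)[:2]])
cv2.imwrite("pics/c4.png",optics.camera("scene")[:,:,::-1])
```

```text
[ 0.46163434 -0.20446077  0.18623657] [-0.4001898   0.4870771  -0.07668701] 19.9167
1.0 bow [351.1 167.9] [203.6 284. ]
1.0 tab [339.7 170.6] [219.2 286.8]
1.2 bow [353.3 167.8] [200.8 283.5]
1.2 tab [341.4 173. ] [217.6 286.4]
1.3 bow [354.4 167.5] [199.2 283.2]
1.3 tab [342.5 173.9] [216.5 286.2]
scene bow_bar [(array([354.1, 171.3]), 0.49)]
scene tab_tip [(array([341. , 178.3]), 0.63), (array([224.1, 264.2]), 0.17)]
top bow_bar [(array([199.2, 282.6]), 0.75)]
top tab_tip [(array([347.9, 178.4]), 0.6), (array([219.4, 282.7]), 0.45)]
```

View pics/c3.png

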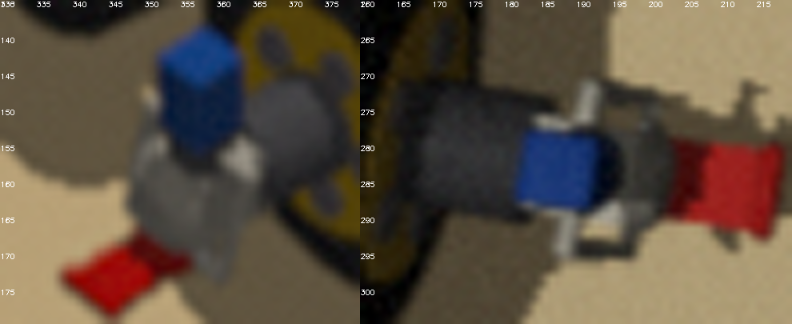

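View pics/c4.png

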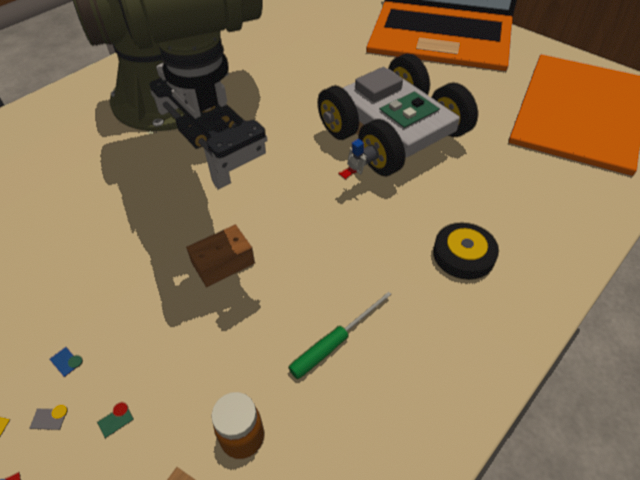

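Run:
```python
from h import *
zoom("scene",330,135,50,48,15,"pics/d1.png")
zoom("top",170,262,55,42,14,"pics/d2.png")
ax=np.array([np.cos(np.radians(-100)),np.sin(np.radians(-100))])
for nm,s,t in (("tab",(342.2,176.2),(218.2,286.4)),):
    x,e=tri(np.array(s)-.5,np.array(t)-.5); print(nm,x.round(4),e,(x[:2]-[.5085,.0591])@ax,x[2]-.08)
for z in (.08,.088,.112): print(z,(proj("top",[.5085,.0591,z])+.5).round(1),(proj("scene",[.5085,.0591,z])+.5).round(1))
```

```text
tab [0.5024 0.0224 0.052 ] [np.float64(0.0005896324307995987), np.float64(0.0005896324307995511)] 0.037154807065079405 -0.027974106613990274
0.08 [190.9 282.2] [358.3 155.6]
0.088 [189.7 282.1] [358.5 152.1]
0.112 [186.  281.8] [359.1 141.5]
```

View pics/d1.png

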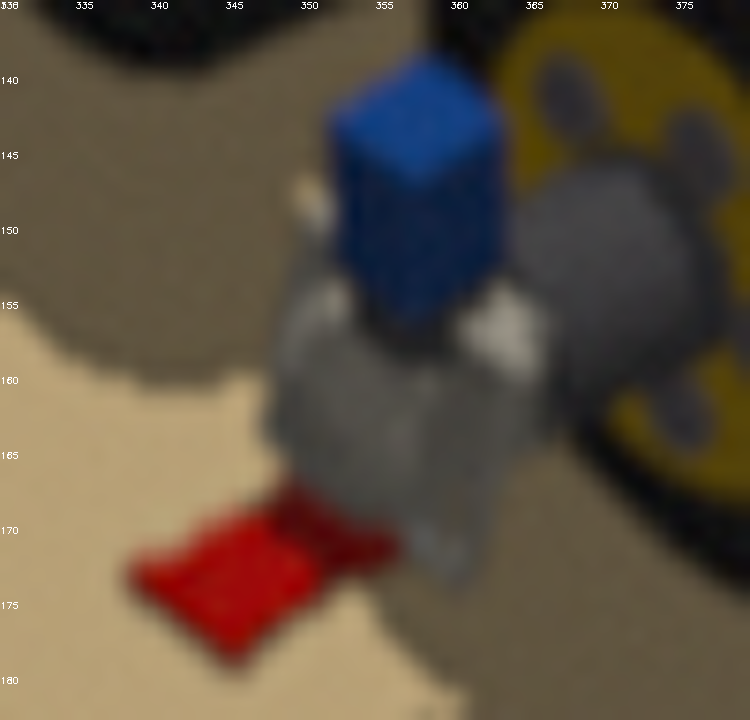

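View pics/d2.png

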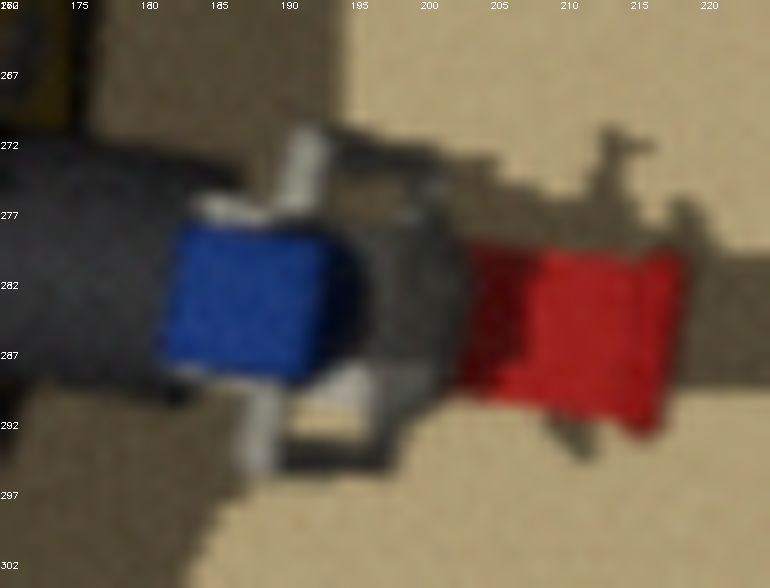

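Run:
```python
from h import *
c,s=np.cos(np.radians(-100)),np.sin(np.radians(-100))
def P(n,X,Y,Z):
    return (proj(n,[.5085+c*X-s*Y,.0591+s*X+c*Y,.08+Z])+.5)
o,p,R=state(); print(o["time_s"])
b={"scene":np.array([357.9,143.1])-P("scene",0,0,.032),"top":np.array([187.2,283.4])-P("top",0,0,.032)}; print(b)
for st in (0,.002,.0035):
 for th in (1.0,1.1,1.2,1.3):
  r=[]
  for n in("scene","top"):
   for (x,y,z) in ((.036+st,.009,.027),(.036+st,-.009,.027),(.031+st,.019,0),(.031+st,-.019,0)):
    X=x*np.cos(th)+z*np.sin(th); Z=.004-x*np.sin(th)+z*np.cos(th)
    r.append((P(n,X,y,Z)+b[n]).round(1).tolist())
  print(st,th,r)
```

```text
20.3667
{'scene': array([-1.24503251,  1.63737372]), 'top': array([1.19411442, 1.61824934])}
0 1.0 [[341.7, 175.0], [335.3, 169.5], [356.2, 176.2], [342.7, 164.9], [221.5, 282.7], [219.3, 294.1], [208.0, 274.0], [203.4, 297.7]]
0 1.1 [[342.4, 176.3], [336.0, 170.8], [357.4, 176.2], [343.8, 164.9], [220.8, 282.6], [218.7, 293.9], [206.5, 273.7], [201.9, 297.4]]
0 1.2 [[343.4, 177.4], [336.9, 171.9], [358.5, 176.1], [345.0, 164.7], [219.9, 282.4], [217.7, 293.7], [205.0, 273.4], [200.3, 297.1]]
0 1.3 [[344.4, 178.3], [338.0, 172.8], [359.8, 175.7], [346.2, 164.5], [218.7, 282.2], [216.6, 293.4], [203.3, 273.2], [198.6, 296.8]]
0.002 1.0 [[341.2, 176.0], [334.8, 170.5], [355.7, 177.2], [342.2, 165.8], [222.4, 282.9], [220.2, 294.2], [208.9, 274.1], [204.3, 297.8]]
0.002 1.1 [[342.0, 177.3], [335.6, 171.8], [356.9, 177.2], [343.4, 165.8], [221.6, 282.7], [219.4, 294.0], [207.3, 273.8], [202.7, 297.5]]
0.002 1.2 [[343.0, 178.4], [336.6, 172.9], [358.2, 177.0], [344.7, 165.7], [220.6, 282.5], [218.4, 293.8], [205.6, 273.6], [201.0, 297.1]]
0.002 1.3 [[344.2, 179.2], [337.8, 173.8], [359.5, 176.7], [346.0, 165.4], [219.3, 282.3], [217.1, 293.5], [203.8, 273.3], [199.2, 296.8]]
0.0035 1.0 [[340.8, 176.7], [334.4, 171.2], [355.4, 177.9], [341.8, 166.5], [223.0, 283.0], [220.8, 294.3], [209.6, 274.2], [205.0, 297.9]]
0.0035 1.1 [[341.7, 178.0], [335.3, 172.5], [356.6, 177.9], [343.1, 166.5], [222.2, 282.8], [220.0, 294.1], [207.9, 273.9], [203.3, 297.5]]
0.0035 1.2 [[342.8, 179.1], [336.4, 173.6], [357.9, 177.7], [344.4, 166.4], [221.1, 282.6], [218.9, 293.8], [206.1, 273.6], [201.5, 297.2]]
0.0035 1.3 [[344.0, 179.9], [337.6, 174.5], [359.3, 177.4], [345.8, 166.1], [219.7, 282.3], [217.5, 293.5], [204.3, 273.3], [199.7, 296.8]]
```

The visible tab and loop corners in both views match a loop angle of about 1.3 with no stretch. The pin is upright with its collar seated and the arm is clear, so I'm handing in.

Run:
```python
from station import ctrl
print(ctrl.hand_in())
```

```text
the job is handed in; nothing more can be done
None
```

The wire-lock pin is fully home in the axle's cross hole, its loop is snapped behind the lip, and the job is handed in at about 20 s on the clock.

- **Insertion:** The pin came out of the rack cleanly and I turned it to line up with the axle. It entered the hole on the first gentle probe. I eased it slightly sideways by feel, and side forces stayed under about 3.5 N. The collar met the axle flat at the expected height with about 9 N, and I then eased off and released it.
- **Loop:** I pressed the tab straight down with the closed fingertips; the readings after each small step were at most about 3 N. The loop stayed down when I lifted off, and it had not moved about 1.5 s later.
- **Last checks:** The tab and loop corners in both cameras match an angle of about 1.3 rad with no stretch. The pin stands upright and its collar sits as it did when I released it. In the last scene picture the spare wheel, jar and screwdriver are where they were. The arm is well clear, with only noise on the wrist force.
- **Disagreements:**
  - The two cameras differ by 1–2 pixels at the axle. I corrected for this using the pin's grip before checking the angle.
  - The fingertips went about 3 mm lower than the stop angle predicts. The network's bow bar mark in the scene view was about 4 pixels off.
  - The lip forces I read stayed below the quoted 10 N, probably because I only sampled them at the end of each step.

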